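# Clamp a rock slab in the bench screw clamp, hand-snug

## Task

Lay the long sawn rock slab lengthwise on the bed of the bench screw clamp and slide it in under the raised pad, square and central on the bed, until its end meets the column at the back. Then wind the screw down by its tommy bar until the pad meets the stone, and snug it by feel: firm enough that the slab is held fast, but not so hard that the stone cracks. Leave the slab clamped there and the other things on the table where they are.

Things in the scene. Friction and masses are not known exactly. Their poses are not given: they have to be found in the camera images.
- clamp: The bench screw clamp, fixed to the table: a grey cast C-frame on a dark steel base plate 230 (x) x 110 (y) x 12 mm, open towards the robot's side. Origin: centre of the plate's underside, on the table; z up; +x points from the open mouth to the column at the back, so the slab goes in towards +x. Rigid; it does not move.
- stop (a point): Foot of the column's flat front face, where the bed ends: clamp x = 44, y = 0, z = 50 mm. The bed is flat, its top at clamp z = 50, 34 mm wide (y -17 to 17), running 159 mm from here to the mouth (x = -115). The column's face (36 mm wide) is the slab's stop. The height free under the pad at the start is 22 to 34 mm above the bed.
- nut (a point): Top of the nut boss, on the screw's vertical axis: clamp x = 14, y = 0, z = 168 mm. The boss (33 mm across) and the top arm (40 mm wide, running back to the column) fill z = 120 to 168; nothing of the frame stands higher. The arm's front end is the boss.
- spindle: The screw, carrying at its foot a steel swivel pad 28 mm across that does not turn with it. Origin: on the screw's axis, at the pad's nominal underside; the pad is worn and really sits up to 2 mm higher or lower on its ball. z up. Only the tommy bar drives it: clockwise seen from above lowers it, 8 mm a turn. It starts 8 to 16 mm above the stone once that is in, and stays where it is left.
- bar: The tommy bar: a level steel rod 8 mm across, fixed through the screw's head 120 mm above the spindle's origin, with a 13.6 mm ball centred 56 mm from the axis at both ends. Origin: on the axis, at the rod's middle; y along the rod, z up. The head is 22 mm across and ends 13 mm above and below the rod. It starts 26 to 35 mm above the nut boss and ends 16 to 20 mm above it.
- bar_end (a point): Centre of one ball of the bar; the other lies opposite. Turning the free screw takes a steady 0.25 N m (6.3 N squarely on the rod 40 mm from the axis). Once the pad bears on the stone this rises steeply, doubling within about a twelfth of a turn. Hand-snug is 0.36 to 0.45 N m (9 to 11 N at 40 mm, about one and a half times the free push); the stone cracks at 0.49 N m (12.3 N, twice it).
- slab: The long sawn rock slab, plain grey stone, 150 (x) x 46 (y) x 16 (z) mm, about 0.3 kg. Origin: centre of its underside; x along its length, z up; both ends are alike. It lies flat on the table at the start.
- offcut: Bystander: a short offcut of the same stone, 66 x 46 x 16 mm. Origin: centre of its underside.
- core: Bystander: a stub of drill core in the same stone standing upright, 47 mm across, 55 mm high. Origin: centre of its underside.
- nodule: Bystander: a rough dark mineral nodule about 70 mm across, 47 mm high. Origin: centre of its underside.
- loupe: Bystander: a folding hand lens lying flat, 93 mm long, 42 mm across, 12 mm high. Origin: under the middle of the lens.
- dropper: Bystander: a small amber dropper bottle, 30 mm across, 81 mm high. Origin: centre of its underside.
- streak_plate: Bystander: a black unglazed tile 50 x 50 x 6 mm lying flat. Origin: centre of its underside.
- hammer: Bystander: a hammer with a wooden handle, 280 mm long, lying flat. Origin: its underside near the middle of its length.

How it is judged:
By the outcome, as a careful person would: the job done as asked, in the order asked, and still so for the second after the job is handed in, with the robot touching nothing.
It also fails if it takes over 72 s, if anything falls off the work surface, if the arm or the gripper's body presses on something with over 40 N, if the wrist force passes 120 N, or if a joint passes its speed limit or range.

## Robot

A 6-joint arm with a two-finger parallel gripper is mounted at the origin on the work surface. World frame = base frame: x ahead of the robot, y to its left, z up, the work surface at z = 0. Lengths are in m, angles in rad, forces in N, time in s.
With the tool pointing down it reaches from about 0.325 to 0.75 m from the base axis. Payload 7.6 kg.
Tool frame: the origin (TCP) lies at the very end of the fingers, on their centre line; the grasp point (between the pads) lies 19 mm behind it; z points along the fingers, y is the direction in which the jaws open and shut (so a half turn about z gives the same grasp; the last joint's range is limited). The gripper opens to 85 mm and grips with 20 to 120 N. Pads are 22 mm wide; open, the fingers measure 114 mm over their backs; the gripper's body (76 mm by 85 mm) begins 54 mm behind the grasp point. The pads swing forward as they close: fully open they stand 13 mm farther back than shut.
Start: joints at [1.194, 0.052, 1.401, -0, 1.689, -0.07], TCP at [0.159, 0.501, 0.231] pointing down, gripper open.
Joint ranges: [-2.9, 2.9], [-0.91, 2.17], [0.12, 2.37], [-1.06, 4.2], [0.26, 2.73], [-2.93, 2.93]. Speed limits (rad/s): [2.57, 2.57, 3.01, 3.14, 3.14, 3.14].

## Interface

Orientations are given as a unit quaternion [x, y, z, w].
In Python, from station import monitor, cams, job gives the robot as it stands.
- The arm moves only by the tool carry_out, never from a script. Its argument "rows" is a list of rows, each a list of 5 numbers: the closure in counts, from 0 (fully open) to 255 (shut), then the shift along the tool's x, y, z in cm, then the turn about the tool's z in rad. A call has 1 to 12 rows; each row is the pose to reach, as a shift and turn from the pose commanded when the call began, along the tool's axes at that moment; what a row does not reach only later rows make up. A row lasts 1/10 s, in which the tool goes at most 50 mm and 8.59 degrees, less where a joint would pass 70% of its speed; a pose out of reach is approached as far as the arm can. A call with a gripper value outside its range is refused whole. The fingers move at their own pace and stop on an object; "squeeze" is the grip in N (left out, the last holds). Time passes only in rows, so rows that repeat a pose let the fingers close. It gives the time, the measured TCP pose, the force and the opening at its end, in the units of the state.
- monitor.observe(): the state, without advancing time (a new reading comes with each control period).
- cams.capture(name): name is "scene" or "top"; returns a dict with "pixels" (480x640x3 uint8, red, green, blue), "camera_matrix" (3x3 intrinsics, pixels), "rvec" (rotation vector, rad) and "tvec" (3), from world to camera coordinates, as OpenCV has them. Camera axes: x right, y down, z forward; pixel columns grow to the right and rows downward; lengths in m; the calibration is good to about 2 mm. A picture is of the moment at which its call begins. There is no depth.
- job.hand_in(): hands the job in, once; it reports no verdict.
The state is a dict: "time": time; "qpos": joint angles; "joint_vel": joint speeds; "joint_efforts": joint torques, N m; "tcp_pos": TCP position; "orientation": TCP orientation; "wrist_force": force on the tool from outside, world axes, zero at the start; "ft_torque": the same for the moment, N m; "grip_width": finger opening in m.
Only numpy, scipy, OpenCV 4.12 (cv2) and the standard library are available. Lean on these libraries where they do the work, as an engineer would, in place of code of your own. Each camera call takes 0.05 s, during which the arm holds its last target.

## Working session

There is one attempt and no reset: what is moved stays moved. The work goes in short steps, Python scripts to look and compute and a tool call to move; the robot and the scene stay as the last step left them, time stands still between calls to the robot, and variables do not carry over. Pictures are saved under pics/ and viewed, and the job is handed in when it is done.

Besides the shell and the picture viewer there is one more tool, called in YAML: its name, and indented under it one key for each argument. carry_out: Moves the arm, as the interface text tells. Its arguments: {"type":"object","properties":{"rows":{"type":"array"},"squeeze":{"type":"number"}},"required":["rows"]}

```bash
mkdir -p pics; cat > h.py <<'E'
import numpy as np, cv2
from station import monitor, cams, job
def cap(n,f=None):
    c=cams.capture(n); 
    if f: cv2.imwrite('pics/'+f,c['pixels'][:,:,::-1])
    c['R']=cv2.Rodrigues(np.array(c['rvec'],float))[0]; c['t']=np.array(c['tvec'],float).ravel(); c['K']=np.array(c['camera_matrix'],float)
    return c
def ray(c,uv):
    d=c['R'].T@np.linalg.inv(c['K'])@np.array([uv[0],uv[1],1.]); o=-c['R'].T@c['t']; return o,d
def onz(c,uv,z):
    o,d=ray(c,uv); return o+d*(z-o[2])/d[2]
def proj(c,P):
    p=c['K']@(c['R']@np.array(P,float)+c['t']); return p[:2]/p[2]
E
python3 - <<'E'
from h import *
for n in ('scene','top'):
    c=cap(n,n+'0.png'); print(n,c['K'].round(1).tolist(),(-c['R'].T@c['t']).round(3),c['R'].round(2).tolist())
print(monitor.observe())
E
```

```text
scene [[442.4, 0.0, 312.2], [0.0, 442.4, 240.1], [0.0, 0.0, 1.0]] [ 0.896 -0.426  0.843] [[0.85, 0.52, 0.01], [0.41, -0.67, -0.62], [-0.31, 0.53, -0.79]]
top [[483.5, 0.0, 331.9], [0.0, 483.5, 233.8], [0.0, 0.0, 1.0]] [0.522 0.06  1.211] [[0.03, -1.0, 0.01], [-0.99, -0.03, -0.1], [0.1, -0.01, -1.0]]
{'time': 0.1, 'qpos': array([ 1.19371612e+00,  5.27994812e-02,  1.40159819e+00, -4.71747113e-06,
        1.68861178e+00, -7.02865490e-02]), 'joint_vel': array([ 1.96275875e-04, -3.84730854e-03, -3.82884983e-03, -1.72273687e-03,
       -2.99490231e-05, -5.72267060e-04]), 'joint_efforts': array([ 1.06427633e-03, -3.82583070e+01, -3.60985279e+01, -6.25965549e-05,
        4.72326137e-03,  3.86677971e-05]), 'tcp_pos': array([0.15842742, 0.50024956, 0.23055582]), 'orientation': array([ 1.52796184e-01,  9.88257469e-01, -6.91266792e-04, -1.54853985e-04]), 'wrist_force': array([-0.39634907, -0.54368774,  0.46498222]), 'ft_torque': array([-0.03443689, -0.0263448 ,  0.02264786]), 'grip_width': 0.0851241798329153}
```

View pics/scene0.png

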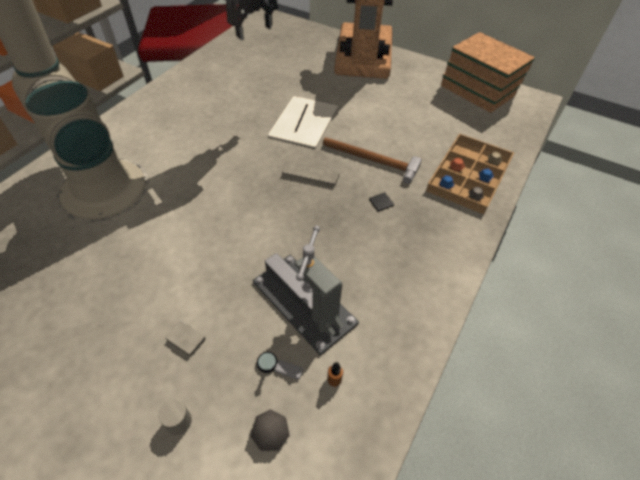

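View pics/top0.png

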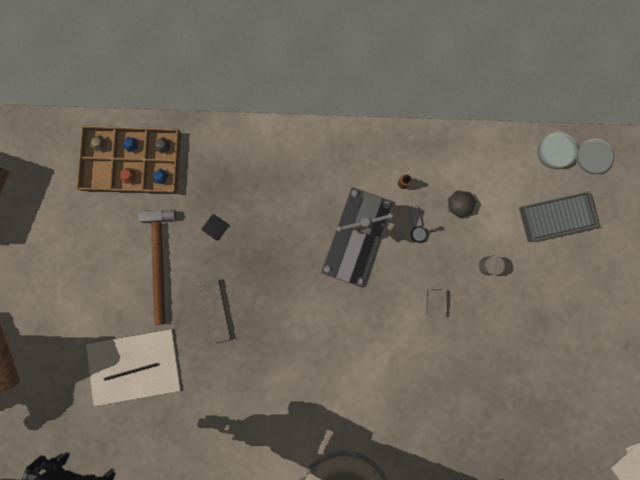

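Scene view: clamp near (305,290), slab's shadowed side near (310,177). Top view: clamp at (357,237), slab near (217,311), which has low contrast. I'll zoom in.

```bash
python3 - <<'E'
from h import *
a=cv2.imread('pics/top0.png'); b=cv2.imread('pics/scene0.png')
def z(im,x0,x1,y0,y1,s,g=True):
    r=cv2.resize(im[y0:y1,x0:x1],None,fx=s,fy=s,interpolation=cv2.INTER_CUBIC)
    return cv2.normalize(r,None,0,255,cv2.NORM_MINMAX)
cv2.imwrite('pics/z1.png',z(a,175,255,265,355,6)); cv2.imwrite('pics/z2.png',z(a,305,425,175,295,5)); cv2.imwrite('pics/z3.png',z(b,240,370,210,360,4)); cv2.imwrite('pics/z4.png',z(b,260,360,140,200,6))
E
```

```text
(no output)
```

View pics/z1.png

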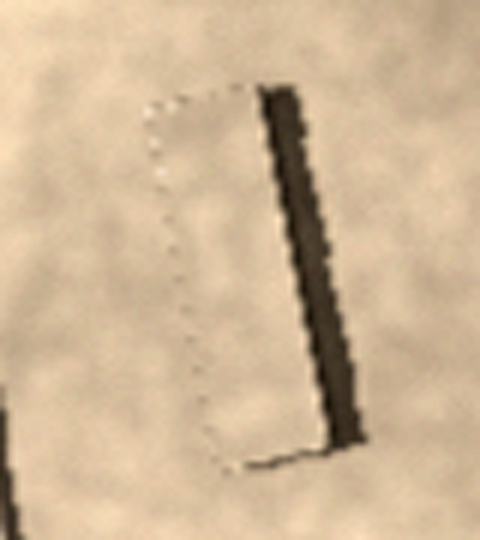

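View pics/z2.png

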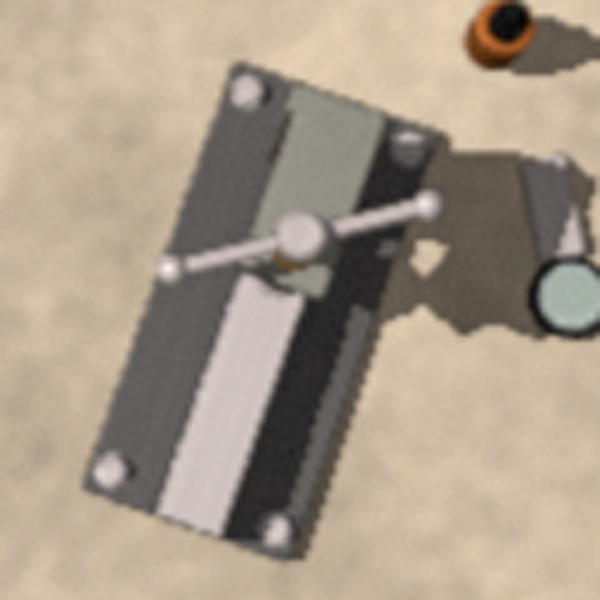

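View pics/z3.png

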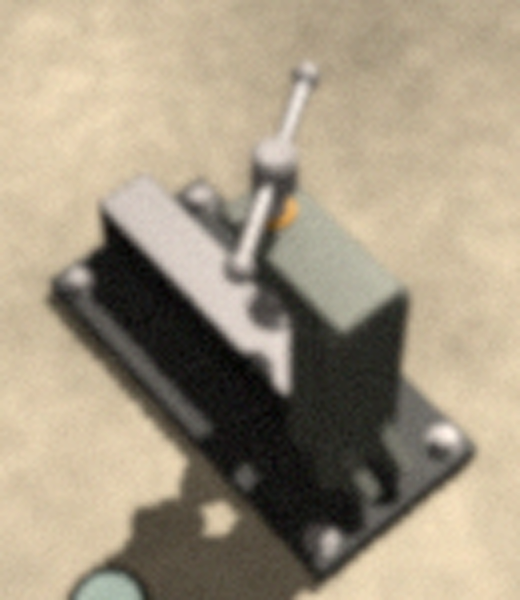

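View pics/z4.png

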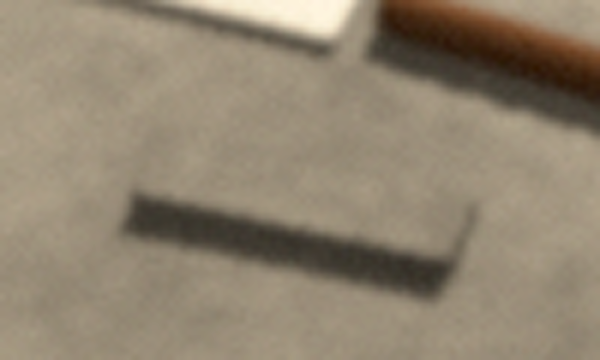

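```bash
cat > m.py <<'E'
from h import *
c=cap('top')
def up(p,s,o): return np.array([(p[0]+.5)/s-.5+o[0],(p[1]+.5)/s-.5+o[1]])
S=[onz(c,up(p,6,(175,265)),.016) for p in [(150,105),(260,88),(330,448),(232,468)]]
S=np.array(S)[:,:2]; print('slab',S.round(4).tolist(),'sides',[np.linalg.norm(S[i]-S[(i+1)%4]).round(4) for i in range(4)],S.mean(0))
d=(S[0]+S[1]-S[2]-S[3]); print('yaw',np.arctan2(d[1],d[0]))
P=np.array([onz(c,up(p,5,(305,175)),.012) for p in [(240,62),(448,135),(300,560),(85,488)]])[:,:2]
print('plate',P.round(4).tolist(),[np.linalg.norm(P[i]-P[(i+1)%4]).round(4) for i in range(4)],P.mean(0))
d=(P[0]+P[1]-P[2]-P[3]); y=np.arctan2(d[1],d[0]); print('yaw',y)
B=np.array([onz(c,up(p,5,(305,175)),.05) for p in [(157,513),(222,535)]])[:,:2]; print('mouth',B,np.linalg.norm(B[0]-B[1]))
ctr=P.mean(0)
for th,yy,cc in [('plate',y,ctr)]:
    ex=np.array([np.cos(yy),np.sin(yy)]);ey=np.array([-ex[1],ex[0]])
    print('mouth in clamp',[( (b-cc)@ex,(b-cc)@ey) for b in B])
for z in (.20,.205):
  b=[onz(c,up(p,5,(305,175)),z)[:2] for p in [(430,203),(169,270)]]; print(z,b,np.linalg.norm(b[0]-b[1]),'mid',(b[0]+b[1])/2, 'exp axis',ctr+.014*ex)
# edge line of bed
for p in [(157,513),(237,285),(222,535),(302,300)]: 
    b=onz(c,up(p,5,(305,175)),.05)[:2]-ctr; print('bed',b@ex,b@ey)
s=cap('scene')
def sp(p,sc,o): return up(p,sc,o)
# two-view check of balls
import itertools
def tri(c1,p1,c2,p2):
    P1=c1['K']@np.c_[c1['R'],c1['t']];P2=c2['K']@np.c_[c2['R'],c2['t']]
    X=cv2.triangulatePoints(P1,P2,p1.reshape(2,1),p2.reshape(2,1)).ravel();return X[:3]/X[3]
print('ball a',tri(c,up((430,203),5,(305,175)),s,up((240,270),4,(240,210))))
print('ball b',tri(c,up((169,270),5,(305,175)),s,up((307,74),4,(240,210))))
print('mouth', onz(s,up((103,208),4,(240,210)),.05),onz(s,up((145,178),4,(240,210)),.05))
print('slabscene',onz(s,up((130,195),6,(260,140)),.016),onz(s,up((450,265),6,(260,140)),.016))
print('platescene',[onz(s,up(p,4,(240,210)),.012)[:2].round(4) for p in [(52,285),(320,578),(475,447)]])
E
python3 m.py
```

```text
slab [[0.5111, 0.3689], [0.5193, 0.3245], [0.3754, 0.2887], [0.3664, 0.3278]] sides [np.float64(0.0452), np.float64(0.1483), np.float64(0.0401), np.float64(0.1505)] [0.44304739 0.32747125]
yaw 0.26050074883617574
plate [[0.7603, -0.0005], [0.7264, -0.106], [0.5119, -0.0364], [0.5442, 0.0708]] [np.float64(0.1108), np.float64(0.2255), np.float64(0.1119), np.float64(0.2275)] [ 0.63567459 -0.01802343]
yaw -0.3161914800355389
mouth [[0.53256629 0.03564985]
 [0.52300635 0.00426827]] 0.03280542054723101
mouth in clamp [(np.float64(-0.11468652632551274), np.float64(0.018951068904716588)), (np.float64(-0.11401446953511256), np.float64(-0.013847466991740186))]
0.2 [array([ 0.66507941, -0.07278528]), array([0.63320872, 0.03670344])] 0.11403298076521043 mid [ 0.64914407 -0.01804092] exp axis [ 0.64898056 -0.02237671]
0.205 [array([ 0.66437316, -0.0721269 ]), array([0.63266003, 0.03682054])] 0.1134692367857858 mid [ 0.6485166  -0.01765318] exp axis [ 0.64898056 -0.02237671]
bed -0.11468652632551274 0.018951068904716588
bed 0.0016903451927901807 0.019658550535490323
bed -0.11401446953511256 -0.013847466991740186
bed 0.005509406609430177 -0.01232934386237798
ball a [ 0.66443221 -0.07344694  0.19917971]
ball b [0.63256673 0.03617106 0.19913805]
mouth [0.52423193 0.0022729  0.05      ] [0.53238063 0.03112997 0.05      ]
slabscene [0.37551327 0.28488188 0.016     ] [0.51953995 0.32183012 0.016     ]
platescene [array([ 0.5123, -0.0349]), array([ 0.7268, -0.1051]), array([ 0.759 , -0.0008])]
```

```bash
cat > e.py <<'E'
from h import *
from scipy.ndimage import map_coordinates, gaussian_filter1d
def prof(c,P0,P1,n=400):
    g=cv2.cvtColor(c['pixels'],cv2.COLOR_RGB2GRAY).astype(float)
    pts=np.linspace(P0,P1,n); uv=np.array([proj(c,p) for p in pts])
    v=map_coordinates(g,[uv[:,1],uv[:,0]],order=1); return v
def edges(c,origin,ex,ey,z,xs,lo,hi,name,k=3):
    acc=[]
    for x in xs:
        o=np.array(origin)+x*ex; v=prof(c,np.r_[o+lo*ey,z],np.r_[o+hi*ey,z]); acc.append(v)
    v=gaussian_filter1d(np.mean(acc,0),6); g=np.gradient(v); t=np.linspace(lo,hi,400)
    idx=[i for i in range(2,397) if abs(g[i])>=abs(g[i-1]) and abs(g[i])>abs(g[i+1]) and abs(g[i])>.15*abs(g).max()]
    print(name,[(round(t[i]*1000,1),round(g[i],1)) for i in idx])
E
python3 - <<'E'
from e import *
y=-.3162; ex=np.array([np.cos(y),np.sin(y)]);ey=np.array([-ex[1],ex[0]]); O=np.array([.6357,-.018])
for n in('top','scene'):
    c=cap(n)
    for a,b in[(-.105,-.07),(-.07,-.035)]:
        xs=np.linspace(a,b,20)
        edges(c,O,ex,ey,.05,xs,-.04,.04,n+' bed z50 y')
        edges(c,O,ex,ey,.012,xs,-.08,.08,n+' plate z12 y')
        edges(c,O,ex,ey,.0,xs,-.08,.08,n+' plate z0 y')
    edges(c,O,ey,ex,.05,np.linspace(-.01,.012,10),-.15,-.05,n+' mouth x')
    edges(c,O,ey,ex,.012,np.linspace(.03,.045,10),-.15,-.1,n+' plate front x')
    edges(c,O,ey,ex,.012,np.linspace(.03,.045,10),.09,.15,n+' plate back x')
    edges(c,O,ex,ey,.168,np.linspace(.04,.08,10),-.04,.04,n+' arm y')
E
```

```text
top bed z50 y [(np.float64(-37.4), np.float64(-0.7)), (np.float64(-34.8), np.float64(-0.7)), (np.float64(-13.3), np.float64(2.9)), (np.float64(19.9), np.float64(-2.2))]
top plate z12 y [(np.float64(-57.9), np.float64(-2.8)), (np.float64(-47.5), np.float64(1.0)), (np.float64(-37.5), np.float64(-1.3)), (np.float64(-15.0), np.float64(4.3)), (np.float64(19.0), np.float64(-3.1)), (np.float64(41.5), np.float64(1.0)), (np.float64(59.1), np.float64(2.0))]
top plate z0 y [(np.float64(-58.7), np.float64(-2.8)), (np.float64(-48.3), np.float64(1.0)), (np.float64(-38.3), np.float64(-1.3)), (np.float64(-15.4), np.float64(4.2)), (np.float64(19.0), np.float64(-3.1)), (np.float64(41.5), np.float64(1.0)), (np.float64(59.1), np.float64(1.9))]
top bed z50 y [(np.float64(-37.6), np.float64(-1.1)), (np.float64(-13.1), np.float64(2.9)), (np.float64(19.9), np.float64(-2.3))]
top plate z12 y [(np.float64(-57.1), np.float64(-2.9)), (np.float64(-40.7), np.float64(-1.5)), (np.float64(-14.6), np.float64(4.3)), (np.float64(19.0), np.float64(-3.2)), (np.float64(58.3), np.float64(2.5))]
top plate z0 y [(np.float64(
[... 2247 characters left out ...]
4(-97.6), np.float64(0.1)), (np.float64(-92.9), np.float64(-0.1)), (np.float64(-87.3), np.float64(0.1)), (np.float64(-76.3), np.float64(0.1)), (np.float64(-65.5), np.float64(0.1))]
scene plate front x [(np.float64(-117.8), np.float64(-0.6)), (np.float64(-111.0), np.float64(0.1)), (np.float64(-105.8), np.float64(-0.3)), (np.float64(-102.6), np.float64(-0.4))]
scene plate back x [(np.float64(96.3), np.float64(-0.7)), (np.float64(100.1), np.float64(-0.5)), (np.float64(111.1), np.float64(-0.9)), (np.float64(116.9), np.float64(2.5))]
scene arm y [(np.float64(-37.0), np.float64(-0.8)), (np.float64(-32.0), np.float64(-0.9)), (np.float64(-18.9), np.float64(2.4)), (np.float64(20.2), np.float64(0.4))]
```

```bash
cat >> h.py <<'E'
from scipy.spatial.transform import Rotation as Ro
def goto(p=None,yang=None):
    s=monitor.observe(); R=Ro.from_quat(s['orientation']).as_matrix()
    d=R.T@(np.array(p)-s['tcp_pos'])*100 if p is not None else None
    a=np.arctan2(R[1,1],R[0,1]); t=None
    if yang is not None: t=-((yang-a+np.pi/2)%np.pi-np.pi/2)
    print('shift cm',None if d is None else d.round(2),'turn',t,'yang',round(a,4),'tcp',s['tcp_pos'].round(4),'F',s['wrist_force'].round(2),'M',s['ft_torque'].round(3),'t',round(s['time'],2),'w',round(s['grip_width'],4),'tilt',np.round(R[2],4),'j6',round(s['qpos'][5],3))
E
python3 -c "
from h import *
goto((.3916,.3144,.06),1.821)"
```

```text
shift cm [-27.84 -10.68  17.11] turn -0.5569962191858631 yang 1.264 tcp [0.1585 0.5004 0.231 ] F [ 0.18 -0.6   0.77] M [0.029 0.02  0.004] t 0.3 w 0.0855 tilt [ 0.e+00 -5.e-04 -1.e+00] j6 -0.07
```

carry_out:
  rows:
    - [60,-27.8,-10.7,17.1,-0.557]
    - [60,-27.8,-10.7,17.1,-0.557]
    - [60,-27.8,-10.7,17.1,-0.557]
    - [60,-27.8,-10.7,17.1,-0.557]
    - [60,-27.8,-10.7,17.1,-0.557]
    - [60,-27.8,-10.7,17.1,-0.557]
    - [60,-27.8,-10.7,17.1,-0.557]
    - [60,-27.8,-10.7,17.1,-0.557]
    - [60,-27.8,-10.7,17.1,-0.557]
    - [60,-27.8,-10.7,17.1,-0.557]
  squeeze: 60

```text
time: 1.3
tcp_pos: [0.3911, 0.3155, 0.0612]
orientation: [-0.125, 0.992, 0.001, 0.0]
wrist_force: [0.4, 0.9, -0.0]
grip_width: 0.0658
```

```bash
python3 -c "
from h import *
goto((.3916,.3144,.002),1.821)
a=cap('top')['pixels'][:,:,::-1][230:370,150:270];b=cap('scene')['pixels'][:,:,::-1][110:210,250:370]
cv2.imwrite('pics/g1.png',np.hstack([cv2.resize(a,(400,466)),cv2.resize(b,(400,466))]))"
```

```text
shift cm [-0.02 -0.12  5.92] turn 0.0006517912535610737 yang 1.8217 tcp [0.3911 0.3155 0.0612] F [ 0.36  0.94 -0.01] M [-0.    -0.012  0.003] t 1.3 w 0.0658 tilt [-1.1e-03  9.0e-04 -1.0e+00] j6 -1.217
```

View pics/g1.png

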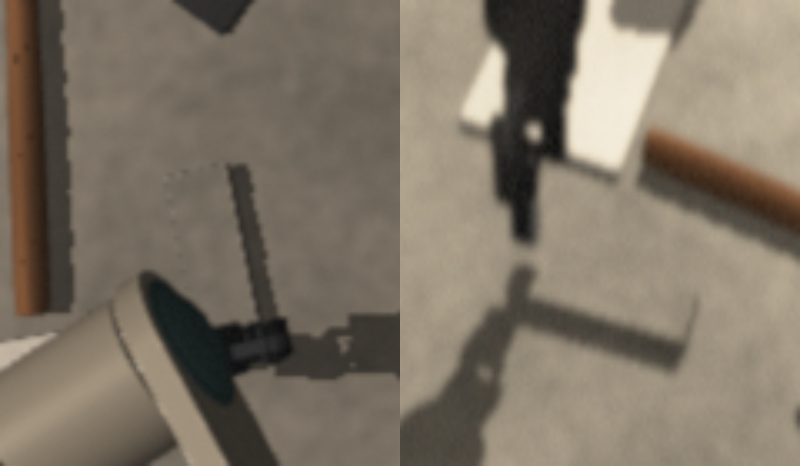

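The gripper sits over the slab's near end, jaws across it, in both views. Next: descend and close.

carry_out:
  rows:
    - [60,0,-0.1,3.5,0]
    - [60,0,-0.1,5.3,0]
    - [60,0,-0.1,5.8,0]
    - [60,0,-0.1,5.8,0]

```text
time: 1.8
tcp_pos: [0.391, 0.3142, 0.0025]
orientation: [-0.125, 0.992, 0.0, -0.0]
wrist_force: [1.2, -0.2, 0.7]
grip_width: 0.0655
```

carry_out:
  rows:
    - [255,0,0,0,0]
    - [255,0,0,0,0]
    - [255,0,0,0,0]
    - [255,0,0,0,0]
    - [255,0,0,0,0]
    - [255,0,0,0,0]
  squeeze: 80

```text
time: 2.4
tcp_pos: [0.3924, 0.3146, 0.0045]
orientation: [-0.125, 0.992, 0.001, 0.001]
wrist_force: [-2.8, -0.2, 6.1]
grip_width: 0.0439
```

```bash
python3 -c "
from h import *
goto()"
```

```text
shift cm None turn None yang 1.8213 tcp [0.3924 0.3146 0.0045] F [-2.83 -0.19  6.14] M [0.002 0.4   0.114] t 2.4 w 0.0439 tilt [-0.0031  0.0017 -1.    ] j6 -1.219
```

carry_out:
  rows:
    - [255,0,0,-1,0]
    - [255,0,0,-3,0]
    - [255,0,0,-6,0]
    - [255,0,0,-10,0]
    - [255,0,0,-13,0]
    - [255,0,0,-13,0]
    - [255,0,0,-13,0]

```text
time: 3.1
tcp_pos: [0.3913, 0.3134, 0.1323]
orientation: [-0.125, 0.992, 0.0, 0.0]
wrist_force: [0.5, 0.5, -4.5]
grip_width: 0.0437
```

```bash
python3 -c "
from h import *
goto()
a=cap('top')['pixels'][:,:,::-1][230:370,150:270];b=cap('scene')['pixels'][:,:,::-1][90:210,250:370]
cv2.imwrite('pics/g2.png',np.hstack([cv2.resize(a,(400,466)),cv2.resize(b,(400,400))[:,:].repeat(1,0) if 0 else cv2.resize(b,(400,466))]))"
```

```text
shift cm None turn None yang 1.8209 tcp [0.3913 0.3134 0.1323] F [ 0.46  0.5  -4.46] M [-0.046  0.202  0.008] t 3.1 w 0.0437 tilt [-3.e-04  1.e-04 -1.e+00] j6 -1.219
```

View pics/g2.png

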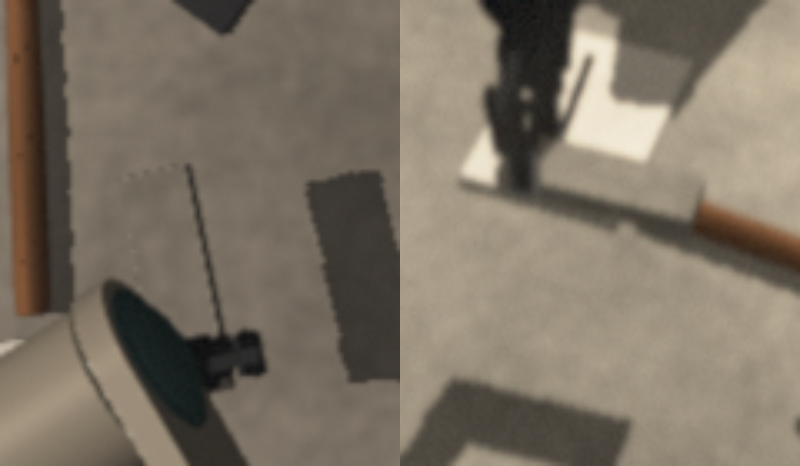

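```bash
cat >> h.py <<'E'
YAW=-.3162; EX=np.array([np.cos(YAW),np.sin(YAW)]); EY=np.array([-EX[1],EX[0]]); O=np.array([.6363,-.0161])
def C(x,y,z): return np.r_[O+x*EX+y*EY,z]
def inC(p): d=np.array(p[:2])-O; return np.r_[d@EX,d@EY,p[2]]*1000
E
python3 -c "
from h import *
goto(C(-.165,0,.1),1.2546)"
```

```text
shift cm [ -1.75 -29.1    3.06] turn 0.5663257183993469 yang 1.8209 tcp [0.3905 0.3129 0.1303] F [-0.49  0.34 -3.61] M [-0.073  0.175  0.054] t 3.2 w 0.0437 tilt [ 0.0034 -0.0012 -1.    ] j6 -1.219
```

carry_out:
  rows:
    - [255,-0.1,-2,0,0.03]
    - [255,-0.3,-5,0,0.1]
    - [255,-0.6,-9,0,0.17]
    - [255,-0.8,-13,0,0.25]
    - [255,-1.1,-17,0,0.33]
    - [255,-1.3,-21,0,0.41]
    - [255,-1.5,-25,1,0.49]
    - [255,-1.7,-28,2,0.55]
    - [255,-1.75,-29.1,3,0.566]
    - [255,-1.75,-29.1,3,0.566]
    - [255,-1.75,-29.1,3,0.566]

```text
time: 4.3
tcp_pos: [0.4797, 0.0367, 0.1013]
orientation: [0.157, 0.988, 0.0, -0.001]
wrist_force: [-0.7, 0.2, -3.8]
grip_width: 0.0437
```

```bash
python3 -c "
from h import *
c=cap('top','a1.png');s=cap('scene','a2.png')
goto(C(-.165,0,.1),1.2546)
a=c['pixels'][:,:,::-1][180:330,290:430];b=s['pixels'][:,:,::-1][170:350,210:370]
cv2.imwrite('pics/g3.png',np.hstack([cv2.resize(a,(400,428)),cv2.resize(b,(400,428))]))"
```

```text
shift cm [ 0.02 -0.21  0.24] turn 0.0024359990706097623 yang 1.257 tcp [0.4804 0.0371 0.1024] F [ 0.06  0.42 -3.4 ] M [0.073 0.156 0.01 ] t 4.4 w 0.0435 tilt [ 1.e-04  4.e-04 -1.e+00] j6 -1.257
```

View pics/g3.png

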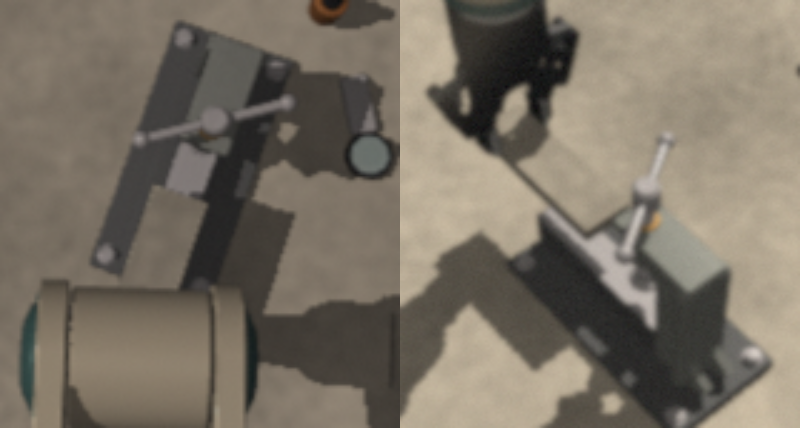

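carry_out:
  rows:
    - [255,0,-0.15,2,0]
    - [255,0,-0.15,3.5,0]
    - [255,0,-0.15,4,0]
    - [255,0,-0.15,4.2,0]
    - [255,0,-0.15,4.2,0]

```text
time: 4.9
tcp_pos: [0.4804, 0.035, 0.061]
orientation: [0.157, 0.988, 0.0, 0.0]
wrist_force: [-0.4, 0.2, -3.5]
grip_width: 0.0437
```

carry_out:
  rows:
    - [255,0,0,0.1,0]
    - [255,0,0,0.2,0]
    - [255,0,0,0.2,0]

```text
time: 5.2
tcp_pos: [0.4802, 0.0346, 0.0585]
orientation: [0.157, 0.988, 0.0, 0.0]
wrist_force: [0.6, -0.2, -2.9]
grip_width: 0.0436
```

carry_out:
  rows:
    - [255,0,0,0.1,0]
    - [255,0,0,0.2,0]
    - [255,0,0,0.2,0]

```text
time: 5.5
tcp_pos: [0.48, 0.0345, 0.0562]
orientation: [0.157, 0.988, 0.0, -0.0]
wrist_force: [-0.2, -0.0, -2.5]
grip_width: 0.043
```

carry_out:
  rows:
    - [255,0,0,0.1,0]
    - [255,0,0,0.1,0]

```text
time: 5.7
tcp_pos: [0.4801, 0.0346, 0.0553]
orientation: [0.157, 0.988, 0.0, 0.0]
wrist_force: [-0.9, 0.2, -3.2]
grip_width: 0.0438
```

```bash
cat > chk.py <<'E'
from e import *
import sys
x0,x1=float(sys.argv[1]),float(sys.argv[2])
for n in('top','scene'):
    c=cap(n,f'chk_{n}_{sys.argv[3]}.png')
    for a,b in[(x0,(x0+x1)/2),((x0+x1)/2,x1)]:
        edges(c,O,EX,EY,.066,np.linspace(a,b,15),-.045,.045,n+' slabtop y')
    edges(c,O,EX,EY,.05,np.linspace(-.02,-.008,10),-.04,.04,n+' bed y')
goto()
a=cv2.imread(f'pics/chk_top_{sys.argv[3]}.png')[180:330,290:430];b=cv2.imread(f'pics/chk_scene_{sys.argv[3]}.png')[170:350,210:370]
cv2.imwrite(f'pics/chk{sys.argv[3]}.png',np.hstack([cv2.resize(a,(400,428)),cv2.resize(b,(400,428))]))
E
sed -i 's/^from e/from h import *\nfrom e/' chk.py
python3 chk.py -.09 -.05 1
```

```text
top slabtop y [(np.float64(-20.6), np.float64(2.8)), (np.float64(25.8), np.float64(-1.7))]
top slabtop y [(np.float64(-20.6), np.float64(3.0)), (np.float64(25.6), np.float64(-1.7))]
top bed y [(np.float64(-38.4), np.float64(-0.8)), (np.float64(-15.1), np.float64(3.1)), (np.float64(18.1), np.float64(-2.3))]
scene slabtop y [(np.float64(-33.9), np.float64(-0.8)), (np.float64(-22.9), np.float64(3.0)), (np.float64(31.9), np.float64(0.7))]
scene slabtop y [(np.float64(-22.9), np.float64(3.1)), (np.float64(20.0), np.float64(-1.3)), (np.float64(29.4), np.float64(0.8))]
scene bed y [(np.float64(-17.7), np.float64(3.9)), (np.float64(0.9), np.float64(-1.5)), (np.float64(14.3), np.float64(-1.3)), (np.float64(29.6), np.float64(2.4))]
shift cm None turn None yang 1.255 tcp [0.4801 0.0346 0.0554] F [-0.85  0.28 -2.77] M [ 0.054  0.119 -0.006] t 5.8 w 0.0436 tilt [-3.e-04  1.e-04 -1.e+00] j6 -1.26
```

View pics/chk1.png

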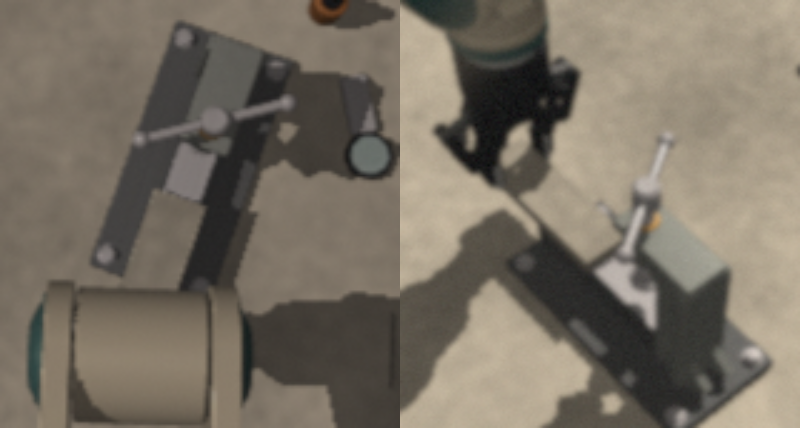

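carry_out:
  rows:
    - [255,0,-0.09,0.1,0]
    - [255,0,-0.09,0.2,0]
    - [255,0,-0.09,0.2,0]

```text
time: 6.1
tcp_pos: [0.48, 0.0339, 0.054]
orientation: [0.157, 0.988, 0.0, 0.0]
wrist_force: [-3.1, 0.8, 4.6]
grip_width: 0.0435
```

carry_out:
  rows:
    - [255,0,0,0.1,0]
    - [255,0,0,0.1,0]

```text
time: 6.3
tcp_pos: [0.4799, 0.0339, 0.0533]
orientation: [0.157, 0.988, 0.0, 0.0]
wrist_force: [-6.3, 2.7, 8.5]
grip_width: 0.0436
```

On the bed. Sliding in.

carry_out:
  rows:
    - [255,0,0,-0.1,0]
    - [255,-0.5,0,-0.1,0]
    - [255,-1.2,0,-0.1,0]
    - [255,-2,0,-0.1,0]
    - [255,-3,0,-0.1,0]
    - [255,-4,0,-0.1,0]
    - [255,-5,0,-0.1,0]
    - [255,-6,0,-0.1,0]
    - [255,-6.6,0,-0.1,0]
    - [255,-7,0,-0.1,0]
    - [255,-7,0,-0.1,0]

```text
time: 7.4
tcp_pos: [0.5468, 0.0121, 0.0545]
orientation: [0.157, 0.988, 0.0, 0.0]
wrist_force: [-5.0, 0.9, 8.4]
grip_width: 0.0436
```

```bash
python3 chk.py -.06 -.02 2; python3 -c "
from h import *
print(inC(monitor.observe()['tcp_pos']))"
```

```text
top slabtop y [(np.float64(-41.4), np.float64(-0.1)), (np.float64(-35.1), np.float64(-0.1)), (np.float64(-27.9), np.float64(-0.0)), (np.float64(-22.2), np.float64(-0.0)), (np.float64(-16.6), np.float64(-0.1)), (np.float64(-3.0), np.float64(-0.1)), (np.float64(6.0), np.float64(-0.1)), (np.float64(11.6), np.float64(-0.1)), (np.float64(22.0), np.float64(-0.1)), (np.float64(29.4), np.float64(-0.1)), (np.float64(38.5), np.float64(-0.1)), (np.float64(42.1), np.float64(-0.1))]
top slabtop y [(np.float64(24.9), np.float64(-1.2))]
top bed y [(np.float64(-22.2), np.float64(2.3)), (np.float64(25.4), np.float64(-1.7))]
scene slabtop y [(np.float64(-24.0), np.float64(3.3)), (np.float64(18.6), np.float64(-2.0)), (np.float64(25.8), np.float64(1.5)), (np.float64(41.6), np.float64(-0.5))]
scene slabtop y [(np.float64(-23.8), np.float64(3.3)), (np.float64(-0.8), np.float64(-1.0)), (np.float64(7.1), np.float64(1.1)), (np.float64(16.1), np.float64(-1.2)), (np.float64(42.5), np.float64(0.5))]
scene bed y [(np.float64(-17.5), np.float64(2.6)), (np.float64(0.3), np.float64(-0.8)), (np.float64(15.5), np.float64(-1.2)), (np.float64(29.8), np.float64(2.3))]
shift cm None turn None yang 1.2551 tcp [0.5468 0.0121 0.0545] F [-3.92  2.36  7.69] M [0.356 0.607 0.017] t 7.5 w 0.0436 tilt [-1.1e-03  7.0e-04 -1.0e+00] j6 -1.301
[-93.82206111  -0.99575155  54.5255832 ]
```

View pics/chk2.png

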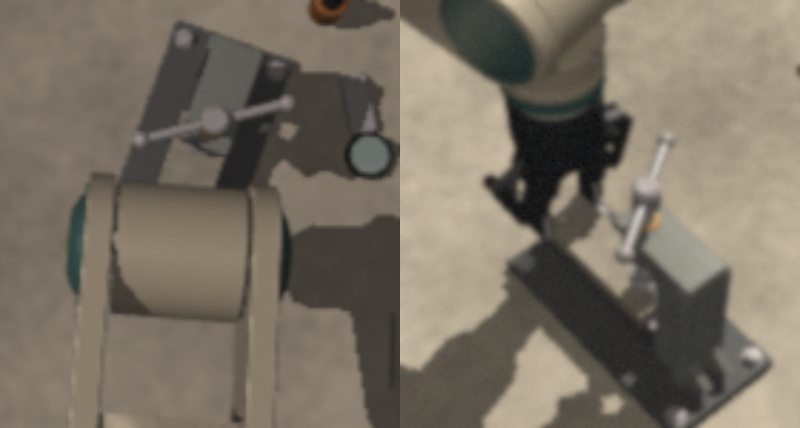

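carry_out:
  rows:
    - [255,-0.3,0,0,0]
    - [255,-0.6,0,0,0]
    - [255,-0.6,0,0,0]

```text
time: 7.8
tcp_pos: [0.5522, 0.0104, 0.0545]
orientation: [0.157, 0.988, 0.0, 0.0]
wrist_force: [-6.2, 1.9, 9.0]
grip_width: 0.0435
```

carry_out:
  rows:
    - [255,-0.2,0,0,0]
    - [255,-0.3,0,0,0]

```text
time: 8.0
tcp_pos: [0.5546, 0.0096, 0.0545]
orientation: [0.157, 0.988, 0.0, -0.0]
wrist_force: [-8.8, 2.7, 10.1]
grip_width: 0.0439
```

carry_out:
  rows:
    - [255,-0.2,0,0,0]
    - [255,-0.3,0,0,0]

```text
time: 8.2
tcp_pos: [0.5568, 0.0089, 0.0545]
orientation: [0.157, 0.988, 0.0, -0.001]
wrist_force: [-16.0, 5.6, 15.5]
grip_width: 0.0438
```

carry_out:
  rows:
    - [255,-0.1,0,0,0]
    - [255,-0.1,0,0,0]

```text
time: 8.4
tcp_pos: [0.5568, 0.0089, 0.0545]
orientation: [0.157, 0.988, 0.0, -0.003]
wrist_force: [-17.8, 5.2, 16.1]
grip_width: 0.044
```

```bash
python3 -c "
from h import *
goto();print(inC(monitor.observe()['tcp_pos']))"
```

```text
shift cm None turn None yang 1.2555 tcp [0.5568 0.0089 0.0545] F [-17.8    5.15  16.11] M [ 8.840e-01  2.851e+00 -2.000e-03] t 8.4 w 0.044 tilt [ 5.6e-03  1.0e-04 -1.0e+00] j6 -1.307
[-83.33345971  -0.93905209  54.46917103]
```

carry_out:
  rows:
    - [60,0,0,0,0]
    - [60,0,0,0,0]
    - [60,0,0,0,0]
    - [60,0,0,-2,0]
    - [60,0,0,-5,0]
    - [60,3,0,-9,0]
    - [60,7,0,-13,0]
    - [60,12,0,-17,0]
    - [60,16,0,-18,0]
    - [60,16,0,-18,0]

```text
time: 9.4
tcp_pos: [0.4052, 0.0584, 0.2368]
orientation: [0.157, 0.988, 0.001, 0.003]
wrist_force: [0.4, -0.3, 1.0]
grip_width: 0.0653
```

```bash
python3 chk.py -.1 -.02 3; python3 -c "
from e import *
from h import *
for n in('top','scene'):
    c=cap(n)
    for y in (-.015,.005,.018): edges(c,O+y*EY,EY,EX,.066,np.linspace(-.003,.003,7),-.14,-.08,n+' slab rear x at y%g'%y)
    for a,b in[(-.095,-.06),(-.06,-.03)]:edges(c,O,EX,EY,.05,np.linspace(a,b,15),-.045,.045,n+' z50 y')
"
```

```text
top slabtop y [(np.float64(-21.8), np.float64(3.0)), (np.float64(24.7), np.float64(-1.7))]
top slabtop y [(np.float64(-21.5), np.float64(3.0)), (np.float64(24.9), np.float64(-1.7))]
top bed y [(np.float64(-22.2), np.float64(2.8)), (np.float64(25.4), np.float64(-1.7))]
scene slabtop y [(np.float64(-34.4), np.float64(-0.8)), (np.float64(-24.2), np.float64(2.9)), (np.float64(31.2), np.float64(0.5))]
scene slabtop y [(np.float64(-24.0), np.float64(3.2)), (np.float64(-0.8), np.float64(-0.6)), (np.float64(7.3), np.float64(0.5)), (np.float64(17.7), np.float64(-1.3)), (np.float64(25.6), np.float64(0.6))]
scene bed y [(np.float64(-17.3), np.float64(2.5)), (np.float64(0.3), np.float64(-0.8)), (np.float64(15.3), np.float64(-1.0)), (np.float64(29.6), np.float64(2.2))]
shift cm None turn None yang 1.2558 tcp [0.4065 0.0579 0.2346] F [-0.31 -0.41 -1.01] M [-0.04  -0.023  0.008] t 9.5 w 0.0649 tilt [-0.0037  0.0013 -1.    ] j6 -1.204
top slab rear x at y-0.015 [(np.float64(-116.5), np.float64(-1.4)), (np.float64(-106.9), np.float64(1.4))]
top slab rear x at y0.005 [(np.float64(-118.0), np.float64(-
[... 1139 characters left out ...]
t64(-83.3), np.float64(-0.1))]
scene slab rear x at y0.018 [(np.float64(-130.4), np.float64(0.1)), (np.float64(-124.7), np.float64(-0.2)), (np.float64(-109.8), np.float64(-0.2)), (np.float64(-104.5), np.float64(-0.2)), (np.float64(-98.9), np.float64(0.1)), (np.float64(-94.9), np.float64(0.2)), (np.float64(-85.6), np.float64(-0.1)), (np.float64(-82.6), np.float64(-0.2))]
scene z50 y [(np.float64(-30.8), np.float64(-0.5)), (np.float64(-18.6), np.float64(3.0)), (np.float64(26.7), np.float64(-0.7)), (np.float64(37.8), np.float64(0.6))]
scene z50 y [(np.float64(-17.9), np.float64(3.1)), (np.float64(5.8), np.float64(-0.7)), (np.float64(14.3), np.float64(0.7)), (np.float64(24.0), np.float64(-1.2))]
```

View pics/chk3.png

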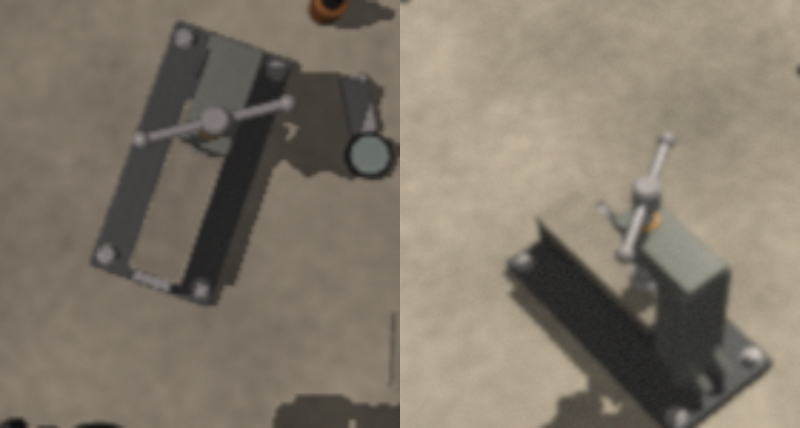

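```bash
python3 -c "
from h import *
goto(C(-.14,-.001,.056),1.2546)"
```

```text
shift cm [-10.08   0.05  17.66] turn 0.00020756405098820707 yang 1.2548 tcp [0.407  0.0573 0.2326] F [-0.06  0.1  -0.3 ] M [0.015 0.011 0.005] t 9.6 w 0.0651 tilt [ 3.e-04 -3.e-04 -1.e+00] j6 -1.205
```

carry_out:
  rows:
    - [255,-2,0.05,4,0]
    - [255,-5,0.05,8.5,0]
    - [255,-8,0.05,13,0]
    - [255,-10,0.05,16,0]
    - [255,-10,0.05,17.5,0]
    - [255,-10,0.05,17.5,0]
    - [255,-10,0.05,17.5,0]

```text
time: 10.3
tcp_pos: [0.5018, 0.0267, 0.0576]
orientation: [0.158, 0.988, -0.0, -0.001]
wrist_force: [1.2, 0.6, 0.6]
grip_width: -0.0001
```

```bash
python3 -c "
from h import *
goto(C(-.12,-.001,.056),1.2546); print(inC(monitor.observe()['tcp_pos']))"
```

```text
shift cm [-2.11  0.02  0.15] turn -0.00016128750498634048 yang 1.2544 tcp [0.5018 0.0267 0.0576] F [1.19 0.57 0.63] M [ 0.     0.011 -0.015] t 10.3 w -0.0001 tilt [ 1.8e-03 -5.0e-04 -1.0e+00] j6 -1.275
[-141.10618672   -1.15485011   57.55893344]
```

carry_out:
  rows:
    - [255,-0.7,0,0.1,0]
    - [255,-1.4,0,0.1,0]
    - [255,-1.8,0,0.1,0]
    - [255,-2,0,0.1,0]

```text
time: 10.7
tcp_pos: [0.5216, 0.0207, 0.058]
orientation: [0.157, 0.988, 0.0, 0.001]
wrist_force: [-1.7, 0.3, 0.4]
grip_width: 0.0002
```

carry_out:
  rows:
    - [255,-0.15,0,0,0]
    - [255,-0.3,0,0,0]

```text
time: 10.9
tcp_pos: [0.5232, 0.0201, 0.0574]
orientation: [0.157, 0.988, 0.0, -0.001]
wrist_force: [-7.4, 1.9, 6.8]
grip_width: 0.0
```

carry_out:
  rows:
    - [255,-0.15,0,0,0]
    - [255,-0.3,0,0,0]

```text
time: 11.1
tcp_pos: [0.5234, 0.0201, 0.0573]
orientation: [0.157, 0.988, 0.0, -0.005]
wrist_force: [-23.2, 5.9, 15.7]
grip_width: -0.0002
```

carry_out:
  rows:
    - [255,1,0,0,0]
    - [255,3,0,0,0]
    - [255,3,0,-5,0]
    - [255,3,0,-10,0]
    - [255,3,0,-15,0]
    - [255,3,0,-19,0]
    - [255,3,0,-19,0]
    - [255,3,0,-19,0]

```text
time: 11.9
tcp_pos: [0.4982, 0.0283, 0.2479]
orientation: [0.157, 0.988, 0.0, 0.001]
wrist_force: [-0.1, -0.5, -1.2]
grip_width: 0.0
```

```bash
cat >> h.py <<'E'
AX=np.array([.649,-.0195])
def pol(R,deg,z=.177): t=np.radians(deg); return np.r_[AX+R*np.array([np.cos(t),np.sin(t)]),z]
E
python3 -c "
from h import *
goto(pol(.042,150),1.2546)"
python3 chk.py -.09 -.02 4
```

```text
shift cm [-11.7    1.     7.12] turn 0.0004418595789468238 yang 1.255 tcp [0.4982 0.0283 0.2479] F [-0.06 -0.46 -1.2 ] M [-0.027 -0.038  0.029] t 11.9 w 0.0 tilt [-2.1e-03  7.0e-04 -1.0e+00] j6 -1.272
top slabtop y [(np.float64(-21.5), np.float64(2.1)), (np.float64(24.9), np.float64(-1.7))]
top slabtop y [(np.float64(-21.3), np.float64(3.0)), (np.float64(24.9), np.float64(-1.7))]
top bed y [(np.float64(-22.2), np.float64(2.8)), (np.float64(25.4), np.float64(-1.7))]
scene slabtop y [(np.float64(-34.8), np.float64(-0.7)), (np.float64(-24.7), np.float64(3.1)), (np.float64(20.2), np.float64(-0.5)), (np.float64(31.2), np.float64(0.7))]
scene slabtop y [(np.float64(-23.8), np.float64(3.1)), (np.float64(-0.6), np.float64(-0.7)), (np.float64(7.3), np.float64(0.6)), (np.float64(17.5), np.float64(-1.3)), (np.float64(25.4), np.float64(0.6))]
scene bed y [(np.float64(-17.7), np.float64(2.5)), (np.float64(0.1), np.float64(-0.8)), (np.float64(13.9), np.float64(-1.1)), (np.float64(29.6), np.float64(2.2))]
shift cm None turn None yang 1.255 tcp [0.4974 0.0283 0.2456] F [ 0.05  0.14 -0.63] M [ 0.083  0.035 -0.018] t 12.0 w 0.0002 tilt [ 2.5e-03 -7.0e-04 -1.0e+00] j6 -1.272
```

View pics/chk4.png

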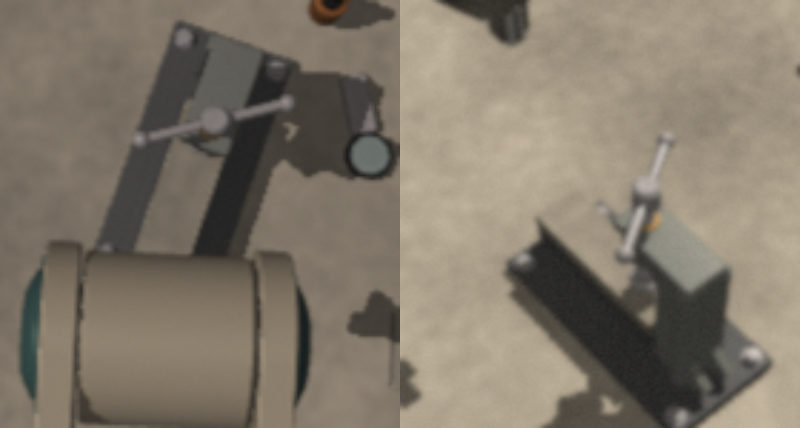

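carry_out:
  rows:
    - [255,-2,0.3,0,0]
    - [255,-5,0.5,0,0]
    - [255,-8,0.8,0,0]
    - [255,-10.5,1,0,0]
    - [255,-11.6,1,0,0]
    - [255,-11.6,1,1,0]
    - [255,-11.6,1,3.5,0]
    - [255,-11.6,1,6,0]
    - [255,-11.6,1,6.9,0]
    - [255,-11.6,1,6.9,0]
    - [255,-11.6,1,6.9,0]

```text
time: 13.1
tcp_pos: [0.6113, 0.0019, 0.1791]
orientation: [0.157, 0.988, 0.0, 0.0]
wrist_force: [0.6, 0.1, 0.1]
grip_width: -0.0001
```

```bash
python3 -c "
from h import *
a=cap('top')['pixels'][:,:,::-1][150:300,290:430];b=cap('scene')['pixels'][:,:,::-1][170:350,210:370]
cv2.imwrite('pics/b1.png',np.hstack([cv2.resize(a,(400,428)),cv2.resize(b,(400,428))]))
goto(pol(.042,150),1.2546)"
```

```text
shift cm [-0.08 -0.    0.3 ] turn 0.00047767221726702225 yang 1.2551 tcp [0.6118 0.0018 0.18  ] F [ 0.58 -0.91  0.57] M [-0.019  0.013 -0.01 ] t 13.2 w 0.0 tilt [-2.5e-03  7.0e-04 -1.0e+00] j6 -1.313
```

View pics/b1.png

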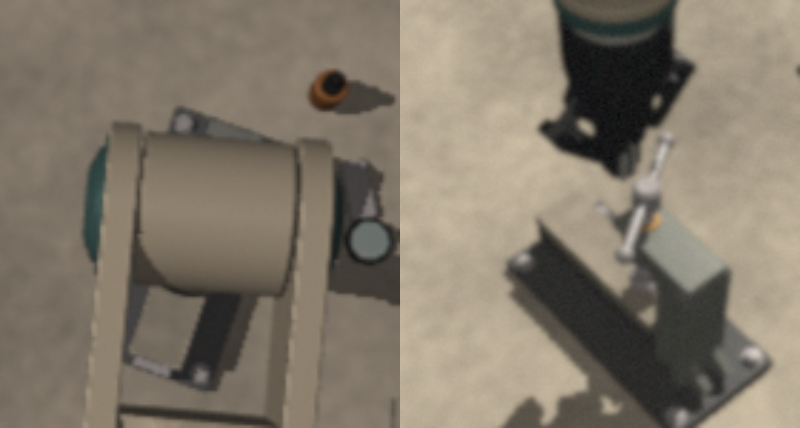

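```bash
cat > rows.py <<'E'
from h import *
import sys
def torque(s=None):
    s=s or monitor.observe(); F=s['wrist_force'];M=s['ft_torque'];r=s['tcp_pos'][:2]-AX
    # screw torque clockwise = reaction on tool (counter) -> +z moment about axis
    return M[2]+r[0]*F[1]-r[1]*F[0], r, F, M
def state():
    t,r,F,M=torque(); print('T=%.3f (rxF %.3f Mz %.3f) R=%.1fmm th=%.1f |F|=%.1f'%(t,t-M[2],M[2],1e3*np.hypot(*r),np.degrees(np.arctan2(r[1],r[0])),np.hypot(*F[:2])),'F',F.round(1),'M',M.round(3),'z',monitor.observe()['tcp_pos'][2].round(4),'t',round(monitor.observe()['time'],2))
def circ(th0,step,n,R=.042,yang=1.255):
    x=np.array([-np.sin(yang),np.cos(yang)]);y=np.array([np.cos(yang),np.sin(yang)])
    p0=pol(R,th0)[:2]
    return [[round(v,2) for v in (100*((pol(R,th0-step*(i+1))[:2]-p0)@x),100*((pol(R,th0-step*(i+1))[:2]-p0)@y))] for i in range(n)]
if __name__=='__main__':
    state(); a=[float(v) for v in sys.argv[1:]]
    if a: print(circ(a[0],a[1],int(a[2])))
E
python3 rows.py 150 8 12
```

```text
T=0.011 (rxF 0.022 Mz -0.010) R=42.8mm th=150.2 |F|=1.1 F [ 0.6 -0.9  0.6] M [-0.019  0.013 -0.01 ] z 0.18 t 13.2
[[np.float64(-0.16), np.float64(0.56)], [np.float64(-0.4), np.float64(1.1)], [np.float64(-0.71), np.float64(1.6)], [np.float64(-1.08), np.float64(2.05)], [np.float64(-1.52), np.float64(2.44)], [np.float64(-2.0), np.float64(2.77)], [np.float64(-2.53), np.float64(3.03)], [np.float64(-3.09), np.float64(3.21)], [np.float64(-3.66), np.float64(3.31)], [np.float64(-4.25), np.float64(3.33)], [np.float64(-4.83), np.float64(3.27)], [np.float64(-5.4), np.float64(3.13)]]
```

carry_out:
  rows:
    - [255,-0.16,0.56,0.1,0]
    - [255,-0.4,1.1,0.2,0]
    - [255,-0.71,1.6,0.2,0]
    - [255,-1.08,2.05,0.2,0]
    - [255,-1.52,2.44,0.2,0]
    - [255,-2.0,2.77,0.2,0]

```text
time: 13.8
tcp_pos: [0.6383, 0.0214, 0.1754]
orientation: [0.158, 0.988, -0.001, -0.002]
wrist_force: [-5.6, -3.5, -1.0]
grip_width: 0.0001
```

```bash
python3 rows.py 102 8 12
```

```text
T=0.248 (rxF 0.267 Mz -0.019) R=42.2mm th=104.7 |F|=6.6 F [-5.6 -3.5 -1. ] M [-0.558  0.916 -0.019] z 0.1754 t 13.8
[[np.float64(-0.53), np.float64(0.26)], [np.float64(-1.08), np.float64(0.44)], [np.float64(-1.66), np.float64(0.54)], [np.float64(-2.25), np.float64(0.56)], [np.float64(-2.83), np.float64(0.5)], [np.float64(-3.4), np.float64(0.36)], [np.float64(-3.94), np.float64(0.14)], [np.float64(-4.45), np.float64(-0.15)], [np.float64(-4.91), np.float64(-0.51)], [np.float64(-5.32), np.float64(-0.93)], [np.float64(-5.66), np.float64(-1.4)], [np.float64(-5.94), np.float64(-1.92)]]
```

carry_out:
  rows:
    - [255,-0.53,0.26,0,0]
    - [255,-1.08,0.44,0,0]
    - [255,-1.66,0.54,0,0]
    - [255,-2.25,0.56,0,0]
    - [255,-2.83,0.5,0,0]
    - [255,-3.4,0.36,0,0]
    - [255,-3.94,0.14,0,0]
    - [255,-4.45,-0.15,0,0]
    - [255,-4.91,-0.51,0,0]
    - [255,-5.32,-0.93,0,0]
    - [255,-5.66,-1.4,0,0]
    - [255,-5.94,-1.92,0,0]

```text
time: 15.0
tcp_pos: [0.6892, -0.0126, 0.1756]
orientation: [0.156, 0.988, 0.001, -0.001]
wrist_force: [-2.9, 5.7, -1.2]
grip_width: 0.0005
```

```bash
python3 rows.py 6 8 12
```

```text
T=0.199 (rxF 0.248 Mz -0.049) R=40.8mm th=9.7 |F|=6.4 F [-2.9  5.7 -1.2] M [ 0.939  0.442 -0.049] z 0.1756 t 15.0
[[np.float64(-0.2), np.float64(-0.55)], [np.float64(-0.32), np.float64(-1.12)], [np.float64(-0.37), np.float64(-1.71)], [np.float64(-0.33), np.float64(-2.29)], [np.float64(-0.21), np.float64(-2.87)], [np.float64(-0.01), np.float64(-3.42)], [np.float64(0.27), np.float64(-3.93)], [np.float64(0.61), np.float64(-4.41)], [np.float64(1.02), np.float64(-4.83)], [np.float64(1.48), np.float64(-5.19)], [np.float64(1.99), np.float64(-5.49)], [np.float64(2.53), np.float64(-5.71)]]
```

carry_out:
  rows:
    - [255,-0.2,-0.55,0,0]
    - [255,-0.32,-1.12,0,0]
    - [255,-0.37,-1.71,0,0]
    - [255,-0.33,-2.29,0,0]
    - [255,-0.21,-2.87,0,0]
    - [255,-0.01,-3.42,0,0]
    - [255,0.27,-3.93,0,0]
    - [255,0.61,-4.41,0,0]
    - [255,1.02,-4.83,0,0]
    - [255,1.48,-5.19,0,0]
    - [255,1.99,-5.49,0,0]
    - [255,2.53,-5.71,0,0]

```text
time: 16.2
tcp_pos: [0.6491, -0.0601, 0.1761]
orientation: [0.157, 0.988, 0.001, 0.002]
wrist_force: [9.0, 3.0, -1.4]
grip_width: 0.0001
```

```bash
python3 rows.py -90 8 12; python3 -c "
from h import *
c=cap('top','w1.png');s=cap('scene','w2.png')
a=c['pixels'][:,:,::-1][150:300,290:430];b=s['pixels'][:,:,::-1][170:350,210:370]
cv2.imwrite('pics/b2.png',np.hstack([cv2.resize(a,(400,428)),cv2.resize(b,(400,428))]))"; python3 rows.py
```

```text
T=0.283 (rxF 0.365 Mz -0.082) R=40.6mm th=-89.9 |F|=9.5 F [ 9.   3.  -1.4] M [ 0.468 -1.37  -0.082] z 0.1761 t 16.2
[[np.float64(0.57), np.float64(-0.14)], [np.float64(1.15), np.float64(-0.2)], [np.float64(1.74), np.float64(-0.19)], [np.float64(2.31), np.float64(-0.08)], [np.float64(2.87), np.float64(0.1)], [np.float64(3.4), np.float64(0.35)], [np.float64(3.88), np.float64(0.68)], [np.float64(4.32), np.float64(1.07)], [np.float64(4.7), np.float64(1.52)], [np.float64(5.01), np.float64(2.01)], [np.float64(5.25), np.float64(2.55)], [np.float64(5.41), np.float64(3.11)]]
T=0.138 (rxF 0.143 Mz -0.005) R=41.0mm th=-90.6 |F|=3.6 F [ 3.5  0.8 -1. ] M [ 0.161 -0.554 -0.005] z 0.1764 t 16.3
```

View pics/b2.png

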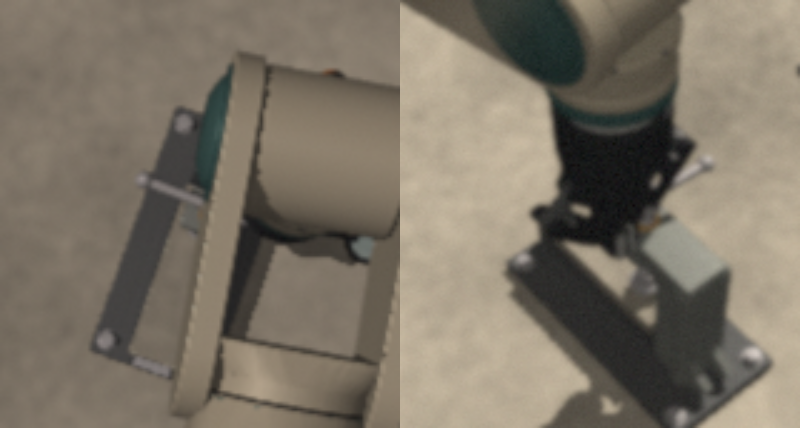

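carry_out:
  rows:
    - [255,0.57,-0.14,0,0]
    - [255,1.15,-0.2,0,0]
    - [255,1.74,-0.19,0,0]
    - [255,2.31,-0.08,0,0]
    - [255,2.87,0.1,0,0]
    - [255,3.4,0.35,0,0]
    - [255,3.88,0.68,0,0]
    - [255,4.32,1.07,0,0]
    - [255,4.7,1.52,0,0]
    - [255,5.01,2.01,0,0]
    - [255,5.25,2.55,0,0]
    - [255,5.41,3.11,0,0]

```text
time: 17.5
tcp_pos: [0.6065, -0.0166, 0.1766]
orientation: [0.158, 0.987, -0.002, 0.001]
wrist_force: [0.0, -9.8, 0.2]
grip_width: 0.0003
```

```bash
python3 rows.py 174 5 10; python3 -c "
from h import *
s=cap('scene','w4.png')
cv2.imwrite('pics/b3.png',cv2.resize(s['pixels'][:,:,::-1][200:320,250:370],(600,600),interpolation=cv2.INTER_CUBIC))"; python3 rows.py
```

```text
T=0.354 (rxF 0.417 Mz -0.063) R=42.6mm th=176.2 |F|=9.8 F [ 0.  -9.8  0.2] M [-1.354 -0.083 -0.063] z 0.1766 t 17.5
[[np.float64(0.06), np.float64(0.36)], [np.float64(0.09), np.float64(0.73)], [np.float64(0.09), np.float64(1.09)], [np.float64(0.05), np.float64(1.46)], [np.float64(-0.01), np.float64(1.82)], [np.float64(-0.11), np.float64(2.17)], [np.float64(-0.24), np.float64(2.51)], [np.float64(-0.4), np.float64(2.85)], [np.float64(-0.58), np.float64(3.16)], [np.float64(-0.79), np.float64(3.46)]]
T=0.270 (rxF 0.331 Mz -0.061) R=42.8mm th=174.9 |F|=7.8 F [-0.2 -7.7  0.2] M [-1.104 -0.079 -0.061] z 0.1765 t 17.55
```

View pics/b3.png

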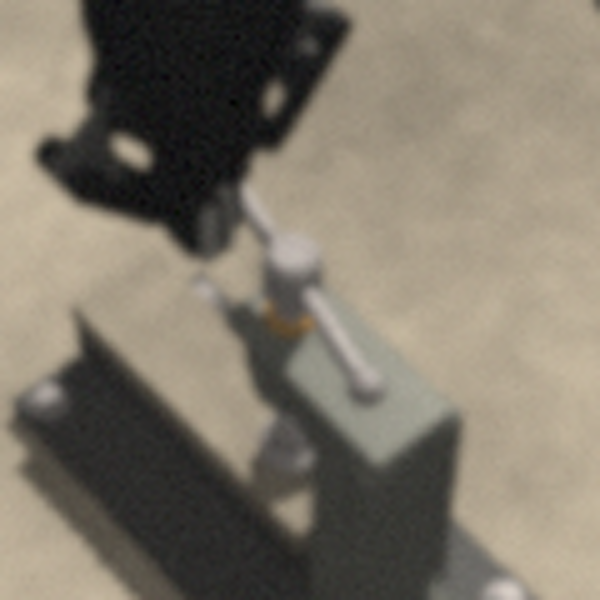

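```bash
python3 -c "
from h import *
s=cap('scene')
u=np.array([.52,-.854])
for z in (.066,.070,.074,.078,.082,.09): print(z,[proj(s,np.r_[AX+r*u,z]).round(1).tolist() for r in (.0,.014)])
print([ (d, proj(s,C(.014,d,.066)).round(1).tolist()) for d in(-.023,.023)])
print('slab front near corner',proj(s,C(.044,-.023,.066)),'rear near', proj(s,C(-.107,-.023,.066)))
b=s['pixels'][:,:,::-1][270:320,280:340]
cv2.imwrite('pics/b4.png',cv2.resize(cv2.convertScaleAbs(b,alpha=1.6,beta=10),(720,600),interpolation=cv2.INTER_CUBIC))
"; python3 rows.py
```

```text
0.066 [[308.8, 290.7], [308.8, 296.6]]
0.07 [[308.8, 289.6], [308.8, 295.6]]
0.074 [[308.8, 288.6], [308.8, 294.5]]
0.078 [[308.8, 287.5], [308.8, 293.5]]
0.082 [[308.8, 286.5], [308.8, 292.5]]
0.09 [[308.8, 284.4], [308.8, 290.4]]
[(-0.023, [300.1, 297.5]), (0.023, [317.3, 284.9])]
slab front near corner [309.7701341  307.42628848] rear near [264.18427215 260.22867789]
T=0.078 (rxF 0.209 Mz -0.131) R=42.8mm th=175.1 |F|=5.0 F [ 0.7 -5.  -0.1] M [-0.922 -0.064 -0.131] z 0.1764 t 17.6
```

View pics/b4.png

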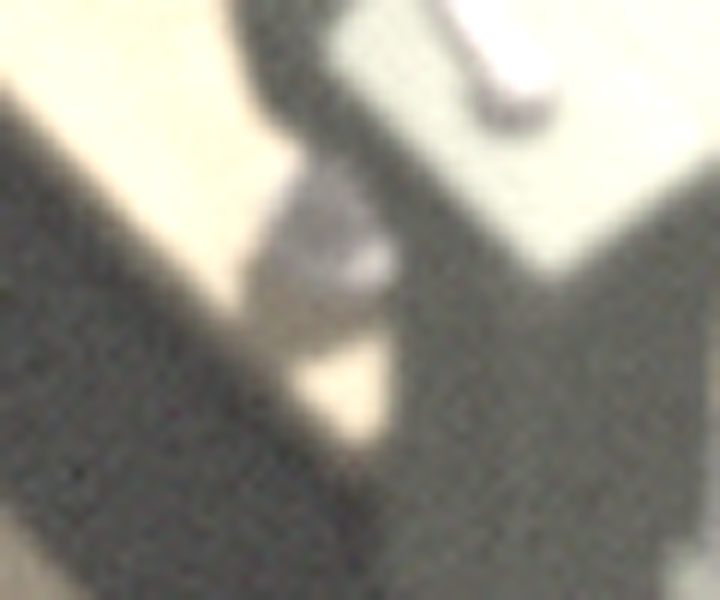

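```bash
python3 -c "
from rows import circ
for th in range(174,100,-12): print(th,[[float(v) for v in r] for r in circ(th,4,3)])"
```

```text
174 [[0.05, 0.29], [0.08, 0.58], [0.09, 0.87]]
162 [[-0.01, 0.29], [-0.04, 0.58], [-0.09, 0.87]]
150 [[-0.07, 0.28], [-0.16, 0.56], [-0.27, 0.84]]
138 [[-0.13, 0.26], [-0.27, 0.52], [-0.44, 0.76]]
126 [[-0.18, 0.23], [-0.38, 0.45], [-0.59, 0.65]]
114 [[-0.22, 0.19], [-0.46, 0.36], [-0.71, 0.52]]
102 [[-0.26, 0.14], [-0.53, 0.26], [-0.8, 0.36]]
```

carry_out:
  rows:
    - [255,0.05,0.29,0,0]
    - [255,0.08,0.58,0,0]
    - [255,0.09,0.87,0,0]

```text
time: 17.9
tcp_pos: [0.6079, -0.008, 0.1761]
orientation: [0.158, 0.987, -0.002, -0.0]
wrist_force: [-2.8, -7.3, 0.1]
grip_width: -0.0001
```

```bash
python3 rows.py
```

```text
T=0.237 (rxF 0.332 Mz -0.095) R=42.7mm th=164.4 |F|=7.8 F [-2.8 -7.3  0.1] M [-1.207  0.213 -0.095] z 0.1761 t 17.9
```

carry_out:
  rows:
    - [255,-0.01,0.29,0,0]
    - [255,-0.04,0.58,0,0]
    - [255,-0.09,0.87,0,0]

```text
time: 18.2
tcp_pos: [0.6112, 0.0002, 0.1758]
orientation: [0.158, 0.987, -0.002, -0.001]
wrist_force: [-2.4, -7.1, -1.2]
grip_width: 0.0002
```

```bash
python3 rows.py
```

```text
T=0.314 (rxF 0.316 Mz -0.002) R=42.7mm th=152.5 |F|=7.5 F [-2.4 -7.1 -1.2] M [-1.094  0.403 -0.002] z 0.1758 t 18.2
```

carry_out:
  rows:
    - [255,-0.07,0.28,0,0]
    - [255,-0.16,0.56,0,0]
    - [255,-0.27,0.84,0,0]

```text
time: 18.5
tcp_pos: [0.6161, 0.0076, 0.1757]
orientation: [0.158, 0.987, -0.001, -0.001]
wrist_force: [-3.1, -6.1, -0.7]
grip_width: -0.0003
```

```bash
python3 rows.py
```

```text
T=0.199 (rxF 0.286 Mz -0.087) R=42.6mm th=140.5 |F|=6.9 F [-3.1 -6.1 -0.7] M [-0.923  0.606 -0.087] z 0.1757 t 18.5
```

carry_out:
  rows:
    - [255,-0.13,0.26,0,0]
    - [255,-0.27,0.52,0,0]
    - [255,-0.44,0.76,0,0]

```text
time: 18.8
tcp_pos: [0.6225, 0.0137, 0.1755]
orientation: [0.158, 0.987, -0.001, -0.001]
wrist_force: [-4.4, -5.1, -1.7]
grip_width: -0.0002
```

```bash
python3 rows.py; python3 -c "
from h import *
s=cap('scene')
b=s['pixels'][:,:,::-1][200:320,250:370]
cv2.imwrite('pics/b5.png',cv2.resize(cv2.convertScaleAbs(b,alpha=1.5,beta=10),(600,600),interpolation=cv2.INTER_CUBIC))
"
```

```text
T=0.291 (rxF 0.283 Mz 0.008) R=42.5mm th=128.6 |F|=6.8 F [-4.4 -5.1 -1.7] M [-0.802  0.706  0.008] z 0.1755 t 18.8
```

View pics/b5.png

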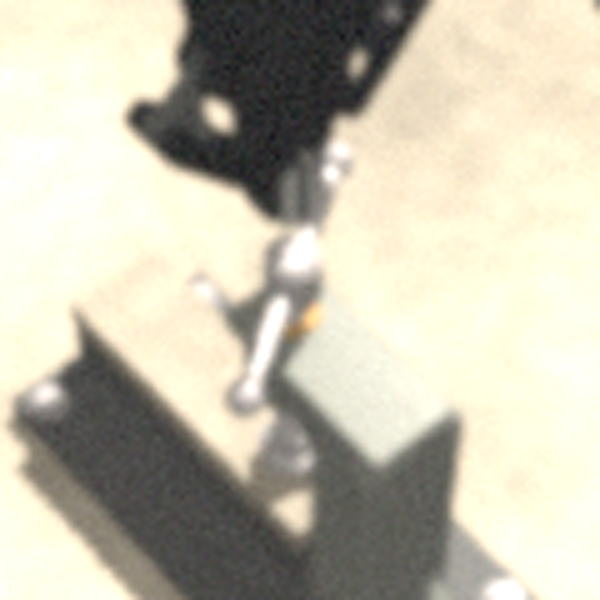

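```bash
python3 -c "
from rows import circ
for th in range(126,-320,-20): print(th,[[float(v) for v in r] for r in circ(th,5,4)])"
```

```text
126 [[-0.23, 0.29], [-0.48, 0.55], [-0.75, 0.8], [-1.05, 1.01]]
106 [[-0.31, 0.19], [-0.64, 0.36], [-0.98, 0.49], [-1.33, 0.6]]
86 [[-0.36, 0.07], [-0.72, 0.12], [-1.09, 0.13], [-1.45, 0.1]]
66 [[-0.36, -0.05], [-0.72, -0.14], [-1.07, -0.25], [-1.4, -0.4]]
46 [[-0.32, -0.17], [-0.63, -0.38], [-0.92, -0.6], [-1.18, -0.86]]
26 [[-0.24, -0.27], [-0.46, -0.57], [-0.65, -0.88], [-0.82, -1.21]]
6 [[-0.13, -0.34], [-0.24, -0.69], [-0.31, -1.05], [-0.36, -1.41]]
-14 [[-0.01, -0.37], [0.01, -0.73], [0.07, -1.09], [0.15, -1.45]]
-34 [[0.12, -0.35], [0.26, -0.68], [0.44, -1.01], [0.64, -1.31]]
-54 [[0.23, -0.29], [0.48, -0.55], [0.75, -0.8], [1.05, -1.01]]
-74 [[0.31, -0.19], [0.64, -0.36], [0.98, -0.49], [1.33, -0.6]]
-94 [[0.36, -0.07], [0.72, -0.12], [1.09, -0.13], [1.45, -0.1]]
-114 [[0.36, 0.05], [0.72, 0.14], [1.07, 0.25], [1.4, 0.4]]
-134 [[0.32, 0.17], [0.63, 0.38], [0.92, 0.6], [1.18, 0.86]]
-154 [[0.24, 0.27], [0.46, 0.57], [0.65, 0.88], [0.82, 1.21]]
-174 [[0.13, 0.34], [0.24, 0.69], [0.31, 1.05], [0.36, 1.41]]
-194 [[0.01, 0.37], [-0.01, 0.73], [-0.07, 1.09], [-0.15, 1.45]]
-214 [[-0.12, 0.35], [-0.26, 0.68], [-0.44, 1.01], [-0.64, 1.31]]
-234 [[-0.23, 0.29], [-0.48, 0.55], [-0.75, 0.8], [-1.05, 1.01]]
-254 [[-0.31, 0.19], [-0.64, 0.36], [-0.98, 0.49], [-1.33, 0.6]]
-274 [[-0.36, 0.07], [-0.72, 0.12], [-1.09, 0.13], [-1.45, 0.1]]
-294 [[-0.36, -0.05], [-0.72, -0.14], [-1.07, -0.25], [-1.4, -0.4]]
-314 [[-0.32, -0.17], [-0.63, -0.38], [-0.92, -0.6], [-1.18, -0.86]]
```

carry_out:
  rows:
    - [255,-0.23,0.29,0,0]
    - [255,-0.48,0.55,0,0]
    - [255,-0.75,0.8,0,0]
    - [255,-1.05,1.01,0,0]

```text
time: 19.25
tcp_pos: [0.6352, 0.0204, 0.1751]
orientation: [0.158, 0.987, -0.001, -0.002]
wrist_force: [-6.1, -4.0, -2.0]
grip_width: -0.0001
```

```bash
python3 rows.py
```

```text
T=0.314 (rxF 0.297 Mz 0.017) R=42.2mm th=109.1 |F|=7.3 F [-6.1 -4.  -2. ] M [-0.571  0.976  0.017] z 0.1751 t 19.25
```

carry_out:
  rows:
    - [255,-0.31,0.19,0,0]
    - [255,-0.64,0.36,0,0]
    - [255,-0.98,0.49,0,0]
    - [255,-1.33,0.6,0,0]

```text
time: 19.65
tcp_pos: [0.6495, 0.0224, 0.175]
orientation: [0.157, 0.988, -0.001, -0.003]
wrist_force: [-6.9, -2.6, -1.7]
grip_width: -0.0001
```

```bash
python3 rows.py
```

```text
T=0.178 (rxF 0.289 Mz -0.111) R=41.9mm th=89.3 |F|=7.4 F [-6.9 -2.6 -1.7] M [-0.394  1.229 -0.111] z 0.175 t 19.65
```

carry_out:
  rows:
    - [255,-0.36,0.07,0,0]
    - [255,-0.72,0.12,0,0]
    - [255,-1.09,0.13,0,0]
    - [255,-1.45,0.1,0,0]

```text
time: 20.05
tcp_pos: [0.6637, 0.0196, 0.1754]
orientation: [0.157, 0.988, -0.0, -0.002]
wrist_force: [-7.9, 0.5, 0.9]
grip_width: -0.0003
```

```bash
python3 rows.py
```

```text
T=0.251 (rxF 0.315 Mz -0.065) R=41.8mm th=69.4 |F|=7.9 F [-7.9  0.5  0.9] M [ 0.033  1.215 -0.065] z 0.1754 t 20.05
```

carry_out:
  rows:
    - [255,-0.36,-0.05,0,0]
    - [255,-0.72,-0.14,0,0]
    - [255,-1.07,-0.25,0,0]
    - [255,-1.4,-0.4,0,0]

```text
time: 20.45
tcp_pos: [0.6758, 0.0123, 0.1754]
orientation: [0.157, 0.988, 0.001, -0.003]
wrist_force: [-5.9, 4.6, 1.1]
grip_width: -0.0002
```

```bash
python3 rows.py
```

```text
T=0.156 (rxF 0.310 Mz -0.153) R=41.6mm th=49.9 |F|=7.5 F [-5.9  4.6  1.1] M [ 0.739  0.977 -0.153] z 0.1754 t 20.45
```

carry_out:
  rows:
    - [255,-0.32,-0.17,0,0]
    - [255,-0.63,-0.38,0,0]
    - [255,-0.92,-0.6,0,0]
    - [255,-1.18,-0.86,0,0]

```text
time: 20.85
tcp_pos: [0.6847, 0.0011, 0.1755]
orientation: [0.156, 0.988, 0.001, -0.002]
wrist_force: [-3.3, 5.2, 0.4]
grip_width: -0.0002
```

```bash
python3 rows.py
```

```text
T=0.181 (rxF 0.255 Mz -0.074) R=41.2mm th=29.9 |F|=6.2 F [-3.3  5.2  0.4] M [ 0.979  0.671 -0.074] z 0.1755 t 20.85
```

carry_out:
  rows:
    - [255,-0.24,-0.27,0,0]
    - [255,-0.46,-0.57,0,0]
    - [255,-0.65,-0.88,0,0]
    - [255,-0.82,-1.21,0,0]

```text
time: 21.25
tcp_pos: [0.6892, -0.0128, 0.1757]
orientation: [0.156, 0.988, 0.001, -0.001]
wrist_force: [-3.1, 6.7, -0.6]
grip_width: -0.0003
```

```bash
python3 rows.py
```

```text
T=0.227 (rxF 0.290 Mz -0.063) R=40.7mm th=9.5 |F|=7.4 F [-3.1  6.7 -0.6] M [ 1.076  0.322 -0.063] z 0.1757 t 21.25
```

carry_out:
  rows:
    - [255,-0.13,-0.34,0,0]
    - [255,-0.24,-0.69,0,0]
    - [255,-0.31,-1.05,0,0]
    - [255,-0.36,-1.41,0,0]

```text
time: 21.65
tcp_pos: [0.6885, -0.0267, 0.1755]
orientation: [0.156, 0.988, 0.002, -0.001]
wrist_force: [0.6, 8.5, -1.0]
grip_width: -0.0002
```

```bash
python3 rows.py; python3 -c "
from h import *
s=cap('scene')
b=s['pixels'][:,:,::-1][200:320,250:370]
cv2.imwrite('pics/b6.png',cv2.resize(cv2.convertScaleAbs(b,alpha=1.5,beta=10),(600,600),interpolation=cv2.INTER_CUBIC))
"
```

```text
T=0.252 (rxF 0.340 Mz -0.089) R=40.2mm th=-10.3 |F|=8.5 F [ 0.6  8.5 -1. ] M [ 1.287 -0.039 -0.089] z 0.1755 t 21.65
```

View pics/b6.png

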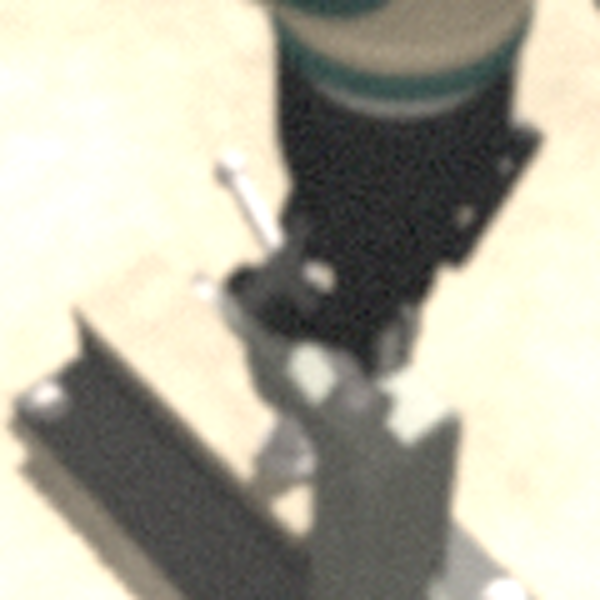

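carry_out:
  rows:
    - [255,0.0,-0.37,0,0]
    - [255,0.01,-0.73,0,0]

```text
time: 21.9
tcp_pos: [0.6865, -0.0337, 0.1757]
orientation: [0.156, 0.988, 0.002, -0.0]
wrist_force: [1.5, 8.2, -1.1]
grip_width: -0.0002
```

```bash
python3 rows.py
```

```text
T=0.325 (rxF 0.329 Mz -0.004) R=40.1mm th=-20.8 |F|=8.3 F [ 1.5  8.2 -1.1] M [ 1.204 -0.29  -0.004] z 0.1757 t 21.9
```

carry_out:
  rows:
    - [255,0.06,-0.36,0,0]
    - [255,0.14,-0.72,0,0]

```text
time: 22.1
tcp_pos: [0.6832, -0.0404, 0.1759]
orientation: [0.156, 0.988, 0.002, 0.0]
wrist_force: [3.5, 6.2, -0.3]
grip_width: -0.0001
```

```bash
python3 rows.py -34 5 2;python3 rows.py -44 5 2;python3 rows.py -54 5 2;
```

```text
T=0.297 (rxF 0.283 Mz 0.014) R=40.1mm th=-31.5 |F|=7.1 F [ 3.5  6.2 -0.3] M [ 1.049 -0.499  0.014] z 0.1759 t 22.1
[[np.float64(0.12), np.float64(-0.35)], [np.float64(0.26), np.float64(-0.68)]]
T=0.297 (rxF 0.283 Mz 0.014) R=40.1mm th=-31.5 |F|=7.1 F [ 3.5  6.2 -0.3] M [ 1.049 -0.499  0.014] z 0.1759 t 22.1
[[np.float64(0.17), np.float64(-0.32)], [np.float64(0.38), np.float64(-0.63)]]
T=0.297 (rxF 0.283 Mz 0.014) R=40.1mm th=-31.5 |F|=7.1 F [ 3.5  6.2 -0.3] M [ 1.049 -0.499  0.014] z 0.1759 t 22.1
[[np.float64(0.23), np.float64(-0.29)], [np.float64(0.48), np.float64(-0.55)]]
```

carry_out:
  rows:
    - [255,0.12,-0.35,0,0]
    - [255,0.26,-0.68,0,0]

```text
time: 22.3
tcp_pos: [0.6787, -0.0463, 0.1761]
orientation: [0.156, 0.988, 0.002, 0.0]
wrist_force: [2.5, 6.6, -1.5]
grip_width: 0.0001
```

```bash
python3 rows.py
```

```text
T=0.278 (rxF 0.264 Mz 0.014) R=40.0mm th=-42.1 |F|=7.1 F [ 2.5  6.6 -1.5] M [ 1.112 -0.53   0.014] z 0.1761 t 22.3
```

carry_out:
  rows:
    - [255,0.17,-0.32,0,0]
    - [255,0.38,-0.63,0,0]

```text
time: 22.5
tcp_pos: [0.6734, -0.0513, 0.1763]
orientation: [0.156, 0.988, 0.001, 0.001]
wrist_force: [4.4, 4.9, -1.1]
grip_width: -0.0001
```

```bash
python3 rows.py
```

```text
T=0.184 (rxF 0.258 Mz -0.074) R=40.1mm th=-52.6 |F|=6.5 F [ 4.4  4.9 -1.1] M [ 0.827 -0.76  -0.074] z 0.1763 t 22.5
```

carry_out:
  rows:
    - [255,0.23,-0.29,0,0]
    - [255,0.48,-0.55,0,0]
    - [255,0.75,-0.8,0,0]

```text
time: 22.8
tcp_pos: [0.6639, -0.0568, 0.1761]
orientation: [0.156, 0.988, 0.001, 0.001]
wrist_force: [5.6, 4.6, -1.7]
grip_width: -0.0001
```

```bash
python3 rows.py -69 5 3; python3 rows.py -84 5 3|tail -1;python3 rows.py -99 5 3|tail -1;python3 rows.py -114 5 3|tail -1
```

```text
T=0.199 (rxF 0.279 Mz -0.080) R=40.2mm th=-68.2 |F|=7.3 F [ 5.6  4.6 -1.7] M [ 0.661 -1.068 -0.08 ] z 0.1761 t 22.8
[[np.float64(0.29), np.float64(-0.22)], [np.float64(0.61), np.float64(-0.41)], [np.float64(0.93), np.float64(-0.57)]]
[[np.float64(0.34), np.float64(-0.13)], [np.float64(0.69), np.float64(-0.24)], [np.float64(1.05), np.float64(-0.31)]]
[[np.float64(0.36), np.float64(-0.04)], [np.float64(0.73), np.float64(-0.05)], [np.float64(1.1), np.float64(-0.03)]]
[[np.float64(0.36), np.float64(0.05)], [np.float64(0.72), np.float64(0.14)], [np.float64(1.07), np.float64(0.25)]]
```

carry_out:
  rows:
    - [255,0.29,-0.22,0,0]
    - [255,0.61,-0.41,0,0]
    - [255,0.93,-0.57,0,0]

```text
time: 23.1
tcp_pos: [0.6534, -0.06, 0.176]
orientation: [0.157, 0.988, 0.001, 0.001]
wrist_force: [6.8, 2.3, -2.1]
grip_width: -0.0002
```

```bash
python3 rows.py; python3 -c "
from h import *
s=cap('scene')
b=s['pixels'][:,:,::-1][200:320,250:370]
cv2.imwrite('pics/b7.png',cv2.resize(cv2.convertScaleAbs(b,alpha=1.5,beta=10),(600,600),interpolation=cv2.INTER_CUBIC))
"
```

```text
T=0.255 (rxF 0.285 Mz -0.030) R=40.7mm th=-83.9 |F|=7.2 F [ 6.8  2.3 -2.1] M [ 0.385 -1.116 -0.03 ] z 0.176 t 23.1
```

View pics/b7.png

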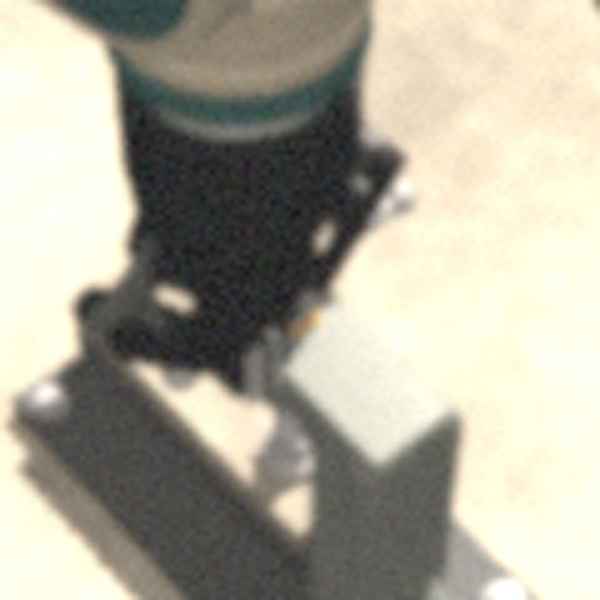

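carry_out:
  rows:
    - [255,0.34,-0.13,0,0]
    - [255,0.69,-0.24,0,0]
    - [255,1.05,-0.31,0,0]

```text
time: 23.45
tcp_pos: [0.6429, -0.0601, 0.1766]
orientation: [0.157, 0.988, 0.001, 0.002]
wrist_force: [8.7, 1.0, -2.0]
grip_width: -0.0001
```

```bash
python3 rows.py
```

```text
T=0.254 (rxF 0.345 Mz -0.091) R=41.0mm th=-98.5 |F|=8.7 F [ 8.7  1.  -2. ] M [ 0.138 -1.406 -0.091] z 0.1766 t 23.45
```

carry_out:
  rows:
    - [255,0.36,-0.04,0,0]
    - [255,0.73,-0.05,0,0]

```text
time: 23.65
tcp_pos: [0.6359, -0.0587, 0.177]
orientation: [0.157, 0.988, 0.0, 0.003]
wrist_force: [6.8, -1.4, 0.1]
grip_width: -0.0002
```

```bash
python3 rows.py; for a in -109 -119 -129 -139 -149 -159 -169 -179 -189 -199 -209 -219 -229 -239; do echo $a; python3 rows.py $a 5 2|tail -1; done
```

```text
T=0.221 (rxF 0.284 Mz -0.063) R=41.4mm th=-108.5 |F|=6.9 F [ 6.8 -1.4  0.1] M [-0.147 -1.225 -0.063] z 0.177 t 23.65
-109
[[np.float64(0.37), np.float64(0.02)], [np.float64(0.73), np.float64(0.08)]]
-119
[[np.float64(0.36), np.float64(0.08)], [np.float64(0.7), np.float64(0.2)]]
-129
[[np.float64(0.34), np.float64(0.15)], [np.float64(0.66), np.float64(0.32)]]
-139
[[np.float64(0.31), np.float64(0.2)], [np.float64(0.59), np.float64(0.43)]]
-149
[[np.float64(0.27), np.float64(0.25)], [np.float64(0.51), np.float64(0.53)]]
-159
[[np.float64(0.22), np.float64(0.29)], [np.float64(0.41), np.float64(0.61)]]
-169
[[np.float64(0.16), np.float64(0.33)], [np.float64(0.3), np.float64(0.67)]]
-179
[[np.float64(0.1), np.float64(0.35)], [np.float64(0.18), np.float64(0.71)]]
-189
[[np.float64(0.04), np.float64(0.36)], [np.float64(0.05), np.float64(0.73)]]
-199
[[np.float64(-0.02), np.float64(0.37)], [np.float64(-0.08), np.float64(0.73)]]
-209
[[np.float64(-0.08), np.float64(0.36)], [np.float64(-0.2), np.float64(0.7)]]
-219
[[np.float64(-0.15), np.float64(0.34)], [np.float64(-0.32), np.float64(0.66)]]
-229
[[np.float64(-0.2), np.float64(0.31)], [np.float64(-0.43), np.float64(0.59)]]
-239
[[np.float64(-0.25), np.float64(0.27)], [np.float64(-0.53), np.float64(0.51)]]
```

carry_out:
  rows:
    - [255,0.37,0.02,0,0]
    - [255,0.73,0.08,0,0]

```text
time: 23.85
tcp_pos: [0.6293, -0.0561, 0.1773]
orientation: [0.157, 0.988, -0.0, 0.003]
wrist_force: [8.4, -1.4, 1.0]
grip_width: 0.0001
```

```bash
python3 rows.py
```

```text
T=0.293 (rxF 0.333 Mz -0.040) R=41.6mm th=-118.3 |F|=8.5 F [ 8.4 -1.4  1. ] M [-0.43  -1.315 -0.04 ] z 0.1773 t 23.85
```

carry_out:
  rows:
    - [255,0.36,0.08,0,0]
    - [255,0.7,0.2,0,0]

```text
time: 24.05
tcp_pos: [0.6235, -0.0526, 0.1776]
orientation: [0.158, 0.987, -0.001, 0.003]
wrist_force: [9.7, -4.4, 0.4]
grip_width: -0.0
```

```bash
python3 rows.py
```

```text
T=0.314 (rxF 0.435 Mz -0.121) R=41.8mm th=-127.5 |F|=10.7 F [ 9.7 -4.4  0.4] M [-0.773 -1.609 -0.121] z 0.1776 t 24.05
```

```bash
for a in -129 -131 -133 -135 -137 -139 -141 -143 -145; do echo $a; python3 rows.py $a 2 1|tail -1; done
```

```text
-129
[[np.float64(0.14), np.float64(0.05)]]
-131
[[np.float64(0.13), np.float64(0.06)]]
-133
[[np.float64(0.13), np.float64(0.06)]]
-135
[[np.float64(0.13), np.float64(0.07)]]
-137
[[np.float64(0.13), np.float64(0.07)]]
-139
[[np.float64(0.12), np.float64(0.08)]]
-141
[[np.float64(0.12), np.float64(0.08)]]
-143
[[np.float64(0.12), np.float64(0.09)]]
-145
[[np.float64(0.12), np.float64(0.09)]]
```

carry_out:
  rows:
    - [255,0.14,0.05,0,0]

```text
time: 24.15
tcp_pos: [0.6223, -0.052, 0.1778]
orientation: [0.158, 0.987, -0.001, 0.004]
wrist_force: [9.3, -5.6, 1.4]
grip_width: -0.0
```

```bash
python3 rows.py
```

```text
T=0.373 (rxF 0.453 Mz -0.080) R=42.0mm th=-129.4 |F|=10.9 F [ 9.3 -5.6  1.4] M [-0.926 -1.546 -0.08 ] z 0.1778 t 24.15
```

carry_out:
  rows:
    - [255,0.13,0.06,0,0]

```text
time: 24.25
tcp_pos: [0.6215, -0.0512, 0.1778]
orientation: [0.158, 0.987, -0.001, 0.004]
wrist_force: [9.8, -5.6, 0.8]
grip_width: -0.0
```

```bash
python3 rows.py
```

```text
T=0.323 (rxF 0.466 Mz -0.142) R=41.9mm th=-130.9 |F|=11.3 F [ 9.8 -5.6  0.8] M [-0.916 -1.664 -0.142] z 0.1778 t 24.25
```

carry_out:
  rows:
    - [255,0.07,0.03,0,0]

```text
time: 24.35
tcp_pos: [0.6211, -0.0507, 0.1779]
orientation: [0.158, 0.987, -0.001, 0.004]
wrist_force: [11.0, -5.7, 0.2]
grip_width: 0.0004
```

```bash
python3 rows.py
```

```text
T=0.376 (rxF 0.502 Mz -0.127) R=41.9mm th=-131.8 |F|=12.4 F [11.  -5.7  0.2] M [-0.939 -1.863 -0.127] z 0.1779 t 24.35
```

carry_out:
  rows:
    - [255,0.07,0.03,0,0]

```text
time: 24.45
tcp_pos: [0.6204, -0.0505, 0.1779]
orientation: [0.158, 0.987, -0.001, 0.004]
wrist_force: [9.0, -7.0, 2.3]
grip_width: -0.0002
```

```bash
python3 rows.py
```

```text
T=0.375 (rxF 0.478 Mz -0.103) R=42.2mm th=-132.7 |F|=11.4 F [ 9.  -7.   2.3] M [-1.056 -1.537 -0.103] z 0.1779 t 24.45
```

carry_out:
  rows:
    - [255,0,0,0,0]

```text
time: 24.55
tcp_pos: [0.6204, -0.0505, 0.178]
orientation: [0.158, 0.987, -0.001, 0.004]
wrist_force: [8.8, -6.3, 1.6]
grip_width: 0.0003
```

```bash
python3 rows.py
```

```text
T=0.333 (rxF 0.455 Mz -0.122) R=42.2mm th=-132.8 |F|=10.9 F [ 8.8 -6.3  1.6] M [-1.02  -1.463 -0.122] z 0.178 t 24.55
```

carry_out:
  rows:
    - [255,0.07,0.04,0,0]

```text
time: 24.65
tcp_pos: [0.62, -0.05, 0.178]
orientation: [0.158, 0.987, -0.001, 0.004]
wrist_force: [9.8, -6.4, 1.5]
grip_width: 0.0
```

```bash
python3 rows.py
```

```text
T=0.351 (rxF 0.484 Mz -0.133) R=42.1mm th=-133.6 |F|=11.7 F [ 9.8 -6.4  1.5] M [-1.061 -1.657 -0.133] z 0.178 t 24.65
```

```bash
python3 - <<'E'
import numpy as np
# T,Fx,Fy,th
D=np.array([[.248,-5.6,-3.5],[.199,-2.9,5.7],[.283,9,3],[.354,0,-9.8],[.237,-2.8,-7.3],[.314,-2.4,-7.1],[.199,-3.1,-6.1],[.291,-4.4,-5.1],[.314,-6.1,-4],[.178,-6.9,-2.6],[.251,-7.9,.5],[.156,-5.9,4.6],[.181,-3.3,5.2],[.227,-3.1,6.7],[.252,.6,8.5],[.325,1.5,8.2],[.297,3.5,6.2],[.278,2.5,6.6],[.184,4.4,4.9],[.199,5.6,4.6],[.255,6.8,2.3],[.254,8.7,1],[.221,6.8,-1.4]])
# T = .25 + dx*Fy - dy*Fx + b
for bias in(0,1):
    A=np.c_[D[:,2],-D[:,1]]
    if bias:A=np.c_[A,np.ones(len(D))]
    x,r,_,_=np.linalg.lstsq(A,D[:,0]-.25,rcond=None); s=np.sqrt(r[0]/(len(D)-A.shape[1])); C=s*np.sqrt(np.diag(np.linalg.inv(A.T@A)))
    print(x.round(4),C.round(4),s)
    K=np.array([[.314,9.7,-4.4],[.373,9.3,-5.6],[.323,9.8,-5.6],[.376,11,-5.7],[.375,9,-7],[.333,8.8,-6.3],[.351,9.8,-6.4]])
    B=np.c_[K[:,2],-K[:,1]]
    if bias:B=np.c_[B,np.ones(len(K))]
    print((K[:,0]-B@x).round(3))
E
```

```text
[-0.0034 -0.0026] [0.002  0.0022] 0.050809503514100705
[0.274 0.33  0.278 0.328 0.328 0.289 0.304]
[-0.0034 -0.0027  0.0014] [0.0021 0.0022 0.0111] 0.05204279532600527
[0.272 0.328 0.276 0.326 0.326 0.287 0.302]
```

carry_out:
  rows:
    - [255,0.07,0.04,0,0]

```text
time: 24.75
tcp_pos: [0.6196, -0.0494, 0.178]
orientation: [0.158, 0.987, -0.001, 0.004]
wrist_force: [10.1, -6.7, 0.9]
grip_width: 0.0001
```

```bash
sed -i 's/^AX=.*/AX=np.array([.647,-.0215])/' h.py; python3 rows.py
```

```text
T=0.345 (rxF 0.467 Mz -0.122) R=39.1mm th=-134.5 |F|=12.2 F [10.1 -6.7  0.9] M [-1.073 -1.789 -0.122] z 0.178 t 24.75
```

carry_out:
  rows:
    - [255,0.07,0.04,0,0]

```text
time: 24.85
tcp_pos: [0.6192, -0.0488, 0.178]
orientation: [0.158, 0.987, -0.001, 0.004]
wrist_force: [11.8, -6.1, 1.2]
grip_width: 0.0002
```

```bash
python3 rows.py
```

```text
T=0.363 (rxF 0.493 Mz -0.129) R=39.0mm th=-135.5 |F|=13.3 F [11.8 -6.1  1.2] M [-1.075 -1.945 -0.129] z 0.178 t 24.85
```

carry_out:
  rows:
    - [255,0.06,0.04,0,0]

```text
time: 24.95
tcp_pos: [0.6184, -0.0485, 0.1781]
orientation: [0.158, 0.987, -0.001, 0.004]
wrist_force: [8.2, -7.6, 2.1]
grip_width: -0.0005
```

```bash
python3 rows.py
```

```text
T=0.342 (rxF 0.438 Mz -0.096) R=39.4mm th=-136.6 |F|=11.2 F [ 8.2 -7.6  2.1] M [-1.312 -1.474 -0.096] z 0.1781 t 24.95
```

carry_out:
  rows:
    - [255,-0.5,-0.3,0,0]
    - [255,-1.3,-0.7,0,0]
    - [255,-1.3,-0.7,-2,0]
    - [255,-1.3,-0.7,-5,0]
    - [255,2,-0.7,-8,0]
    - [255,7,-0.7,-8,0]
    - [255,12,-0.7,-8,0]
    - [255,17,-0.7,-8,0]
    - [255,17,-0.7,-8,0]

```text
time: 25.85
tcp_pos: [0.4479, 0.001, 0.256]
orientation: [0.156, 0.988, 0.0, -0.001]
wrist_force: [0.4, -0.8, 0.5]
grip_width: -0.0002
```

```bash
python3 rows.py; python3 -c "
from h import *
c=cap('top','v1.png');s=cap('scene','v2.png')
a=cv2.resize(c['pixels'][:,:,::-1][175:295,305:425],(400,400),interpolation=cv2.INTER_CUBIC);b=cv2.resize(s['pixels'][:,:,::-1][210:310,260:360],(400,400),interpolation=cv2.INTER_CUBIC)
cv2.imwrite('pics/v.png',cv2.convertScaleAbs(np.hstack([a,b]),alpha=1.3))"; python3 rows.py
```

```text
T=0.119 (rxF 0.156 Mz -0.037) R=200.4mm th=173.6 |F|=0.9 F [ 0.4 -0.8  0.5] M [-0.03  -0.001 -0.037] z 0.256 t 25.85
T=-0.157 (rxF -0.145 Mz -0.011) R=196.1mm th=173.8 |F|=0.8 F [ 0.5  0.7 -0.2] M [ 0.021 -0.031 -0.011] z 0.2569 t 25.95
```

View pics/v.png

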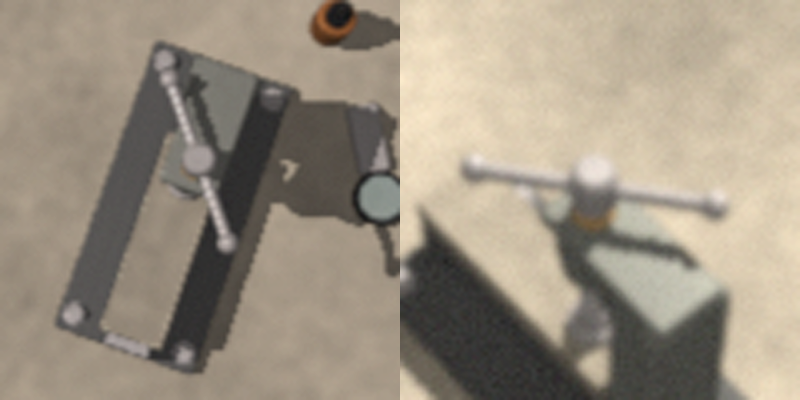

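```bash
python3 - <<'E'
from h import *
c=cap('top');s=cap('scene')
def tri(p1,p2):
    P1=c['K']@np.c_[c['R'],c['t']];P2=s['K']@np.c_[s['R'],s['t']]
    X=cv2.triangulatePoints(P1,P2,np.array(p1,float).reshape(2,1),np.array(p2,float).reshape(2,1)).ravel();return X[:3]/X[3]
a=tri((354.2,192.7),(338.7,261.0));b=tri((373.1,247.6),(278.0,251.7));print(a,b,np.linalg.norm(a-b),(a+b)/2,np.degrees(np.arctan2(*(a-b)[1::-1])))
E
```

```text
[0.70758505 0.00146561 0.19046893] [ 0.59560522 -0.039297    0.18515337] 0.11928674586657025 [ 0.65159514 -0.0189157   0.18781115] 20.002389086018376
```

```bash
python3 -c "
from h import *
goto(pol(.042,66,.178),1.2546)
goto(pol(.042,66,.178),1.2546)"; for a in "66 4 4" "50 2 5" "40 1 9" ; do python3 rows.py $a|tail -1;done
```

```text
shift cm [-19.49   8.23   7.87] turn 0.00022578070753276336 yang 1.2548 tcp [ 0.4532 -0.0008  0.2566] F [ 0.3  -0.52 -0.09] M [-0.011  0.032  0.059] t 26.05 w -0.0002 tilt [-4.e-04  2.e-04 -1.e+00] j6 -1.338
shift cm [-19.49   8.23   7.87] turn 0.00022578070753276336 yang 1.2548 tcp [ 0.4532 -0.0008  0.2566] F [ 0.3  -0.52 -0.09] M [-0.011  0.032  0.059] t 26.05 w -0.0002 tilt [-4.e-04  2.e-04 -1.e+00] j6 -1.338
[[np.float64(-0.29), np.float64(-0.04)], [np.float64(-0.58), np.float64(-0.1)], [np.float64(-0.86), np.float64(-0.18)], [np.float64(-1.13), np.float64(-0.28)]]
[[np.float64(-0.14), np.float64(-0.06)], [np.float64(-0.27), np.float64(-0.12)], [np.float64(-0.4), np.float64(-0.19)], [np.float64(-0.53), np.float64(-0.26)], [np.float64(-0.65), np.float64(-0.33)]]
[[np.float64(-0.06), np.float64(-0.04)], [np.float64(-0.12), np.float64(-0.08)], [np.float64(-0.18), np.float64(-0.12)], [np.float64(-0.24), np.float64(-0.16)], [np.float64(-0.3), np.float64(-0.21)], [np.float64(-0.36), np.float64(-0.25)], [np.float64(-0.42), np.float64(-0.3)], [np.float64(-0.47), np.float64(-0.34)], [np.float64(-0.53), np.float64(-0.39)]]
```

carry_out:
  rows:
    - [255,-3,1.5,0,0]
    - [255,-7,3,0,0]
    - [255,-11,5,0,0]
    - [255,-15,6.5,0,0]
    - [255,-18.5,8,0,0]
    - [255,-19.4,8.2,0,0]
    - [255,-19.4,8.2,0,0]
    - [255,-19.4,8.2,0,0]

```text
time: 26.85
tcp_pos: [0.6625, 0.0168, 0.2552]
orientation: [0.157, 0.988, -0.0, -0.001]
wrist_force: [0.3, 0.7, 0.9]
grip_width: 0.0002
```

```bash
python3 -c "
from h import *
goto(pol(.042,66,.178),1.2546)"
```

```text
shift cm [-0.16  0.06  7.72] turn 1.6163294232596215e-05 yang 1.2546 tcp [0.6625 0.0168 0.2552] F [0.28 0.67 0.85] M [ 0.023 -0.018 -0.012] t 26.85 w 0.0002 tilt [ 1.3e-03 -3.0e-04 -1.0e+00] j6 -1.285
```

carry_out:
  rows:
    - [255,0,0,2,0]
    - [255,0,0,5,0]
    - [255,0,0,7,0]
    - [255,0,0,7.7,0]
    - [255,0,0,7.7,0]
    - [255,0,0,7.7,0]

```text
time: 27.45
tcp_pos: [0.6625, 0.0171, 0.1814]
orientation: [0.157, 0.988, 0.0, 0.001]
wrist_force: [0.2, 0.0, 0.3]
grip_width: -0.0003
```

carry_out:
  rows:
    - [255,-0.29,-0.04,0,0]
    - [255,-0.58,-0.1,0,0]

```text
time: 27.65
tcp_pos: [0.6679, 0.0143, 0.1809]
orientation: [0.157, 0.988, 0.0, 0.001]
wrist_force: [-0.3, -0.0, 0.1]
grip_width: 0.0001
```

```bash
python3 rows.py
```

```text
T=-0.024 (rxF 0.011 Mz -0.035) R=41.4mm th=59.8 |F|=0.3 F [-0.3 -0.   0.1] M [ 0.006 -0.022 -0.035] z 0.1809 t 27.65
```

carry_out:
  rows:
    - [255,-0.14,-0.04,0.3,0]
    - [255,-0.28,-0.08,0.3,0]
    - [255,-0.42,-0.13,0.3,0]
    - [255,-0.55,-0.18,0.3,0]

```text
time: 28.05
tcp_pos: [0.672, 0.0109, 0.1762]
orientation: [0.157, 0.988, 0.0, -0.0]
wrist_force: [0.5, -0.2, 0.3]
grip_width: -0.0002
```

```bash
python3 rows.py
```

```text
T=-0.012 (rxF -0.023 Mz 0.011) R=40.9mm th=52.3 |F|=0.6 F [ 0.5 -0.2  0.3] M [ 0.03  -0.003  0.011] z 0.1762 t 28.05
```

carry_out:
  rows:
    - [255,-0.14,-0.06,0,0]
    - [255,-0.27,-0.12,0,0]

```text
time: 28.25
tcp_pos: [0.6742, 0.0089, 0.1764]
orientation: [0.157, 0.988, 0.0, 0.0]
wrist_force: [0.4, -0.5, -0.5]
grip_width: -0.0001
```

```bash
python3 rows.py
```

```text
T=0.013 (rxF -0.025 Mz 0.037) R=40.8mm th=48.2 |F|=0.6 F [ 0.4 -0.5 -0.5] M [0.035 0.001 0.037] z 0.1764 t 28.25
```

Now 1-degree steps, reading at each.

carry_out:
  rows:
    - [255,-0.13,-0.06,0,0]

```text
time: 28.35
tcp_pos: [0.675, 0.0082, 0.1762]
orientation: [0.157, 0.988, 0.0, -0.0]
wrist_force: [-3.5, 2.8, 0.4]
grip_width: -0.0002
```

carry_out:
  rows:
    - [255,-0.06,-0.04,0,0]

```text
time: 28.45
tcp_pos: [0.6751, 0.008, 0.1761]
orientation: [0.157, 0.988, 0.0, -0.001]
wrist_force: [-4.7, 2.7, 0.6]
grip_width: 0.0001
```

carry_out:
  rows:
    - [255,-0.06,-0.04,0,0]

```text
time: 28.55
tcp_pos: [0.6753, 0.0078, 0.176]
orientation: [0.157, 0.988, 0.001, -0.001]
wrist_force: [-6.6, 5.6, 0.5]
grip_width: 0.0002
```

```bash
python3 rows.py
```

```text
T=0.291 (rxF 0.352 Mz -0.062) R=40.7mm th=46.1 |F|=8.7 F [-6.6  5.6  0.5] M [ 0.782  1.082 -0.062] z 0.176 t 28.55
```

carry_out:
  rows:
    - [255,-0.06,-0.04,0,0]

```text
time: 28.65
tcp_pos: [0.6754, 0.0077, 0.176]
orientation: [0.157, 0.988, 0.001, -0.002]
wrist_force: [-8.5, 6.9, 1.2]
grip_width: -0.0001
```

```bash
python3 rows.py
```

```text
T=0.333 (rxF 0.441 Mz -0.108) R=40.7mm th=45.8 |F|=10.9 F [-8.5  6.9  1.2] M [ 1.     1.379 -0.108] z 0.176 t 28.65
```

carry_out:
  rows:
    - [255,-0.04,-0.02,0,0]

```text
time: 28.75
tcp_pos: [0.6755, 0.0076, 0.1759]
orientation: [0.157, 0.988, 0.001, -0.002]
wrist_force: [-8.6, 7.0, 1.0]
grip_width: -0.0001
```

```bash
python3 rows.py
```

```text
T=0.309 (rxF 0.450 Mz -0.141) R=40.7mm th=45.7 |F|=11.1 F [-8.6  7.   1. ] M [ 1.043  1.517 -0.141] z 0.1759 t 28.75
```

carry_out:
  rows:
    - [255,-0.04,-0.02,0,0]

```text
time: 28.85
tcp_pos: [0.6756, 0.0076, 0.1758]
orientation: [0.156, 0.988, 0.001, -0.003]
wrist_force: [-11.4, 7.5, 2.2]
grip_width: -0.0
```

```bash
python3 rows.py
```

```text
T=0.440 (rxF 0.546 Mz -0.106) R=40.7mm th=45.5 |F|=13.7 F [-11.4   7.5   2.2] M [ 1.151  1.778 -0.106] z 0.1758 t 28.85
```

carry_out:
  rows:
    - [255,-0.03,-0.02,0,0]

```text
time: 28.95
tcp_pos: [0.6756, 0.0075, 0.1758]
orientation: [0.156, 0.988, 0.001, -0.003]
wrist_force: [-11.6, 7.8, 1.8]
grip_width: -0.0001
```

```bash
python3 rows.py
```

```text
T=0.426 (rxF 0.558 Mz -0.132) R=40.7mm th=45.4 |F|=13.9 F [-11.6   7.8   1.8] M [ 1.229  1.846 -0.132] z 0.1758 t 28.95
```

carry_out:
  rows:
    - [255,0,0,0,0]

```text
time: 29.05
tcp_pos: [0.6756, 0.0075, 0.1758]
orientation: [0.156, 0.988, 0.001, -0.003]
wrist_force: [-10.4, 7.2, 1.8]
grip_width: -0.0002
```

```bash
python3 rows.py
```

```text
T=0.331 (rxF 0.507 Mz -0.176) R=40.7mm th=45.4 |F|=12.6 F [-10.4   7.2   1.8] M [ 1.17   1.824 -0.176] z 0.1758 t 29.05
```

carry_out:
  rows:
    - [255,-0.05,-0.03,0,0]

```text
time: 29.15
tcp_pos: [0.6759, 0.0072, 0.1758]
orientation: [0.156, 0.988, 0.001, -0.003]
wrist_force: [-11.9, 7.5, 1.7]
grip_width: 0.0
```

```bash
python3 rows.py
```

```text
T=0.463 (rxF 0.556 Mz -0.093) R=40.7mm th=44.8 |F|=14.0 F [-11.9   7.5   1.7] M [ 1.211  1.983 -0.093] z 0.1758 t 29.15
```

carry_out:
  rows:
    - [255,0,0,0,0]

```text
time: 29.25
tcp_pos: [0.6759, 0.0071, 0.1758]
orientation: [0.156, 0.988, 0.001, -0.003]
wrist_force: [-11.5, 6.7, 2.8]
grip_width: -0.0001
```

```bash
python3 rows.py
```

```text
T=0.392 (rxF 0.520 Mz -0.128) R=40.6mm th=44.7 |F|=13.3 F [-11.5   6.7   2.8] M [ 1.19   1.878 -0.128] z 0.1758 t 29.25
```

carry_out:
  rows:
    - [255,-0.06,-0.04,0,0]

```text
time: 29.35
tcp_pos: [0.6762, 0.0066, 0.1758]
orientation: [0.156, 0.988, 0.001, -0.003]
wrist_force: [-13.3, 8.0, 2.1]
grip_width: -0.0001
```

```bash
python3 rows.py
```

```text
T=0.427 (rxF 0.608 Mz -0.181) R=40.5mm th=43.9 |F|=15.5 F [-13.3   8.    2.1] M [ 1.24   2.054 -0.181] z 0.1758 t 29.35
```

carry_out:
  rows:
    - [255,-0.04,-0.03,0,0]

```text
time: 29.45
tcp_pos: [0.6764, 0.0062, 0.1757]
orientation: [0.156, 0.988, 0.001, -0.003]
wrist_force: [-12.2, 8.1, 2.2]
grip_width: 0.0001
```

```bash
python3 rows.py
```

```text
T=0.439 (rxF 0.576 Mz -0.137) R=40.4mm th=43.3 |F|=14.7 F [-12.2   8.1   2.2] M [ 1.281  2.195 -0.137] z 0.1757 t 29.45
```

Snug. Backing off and clearing the arm.

carry_out:
  rows:
    - [255,0.5,0.3,0,0]
    - [255,1.2,0.6,0,0]
    - [255,1.5,0.7,-1.5,0]
    - [255,1.5,0.7,-5,0]
    - [255,4,0.7,-8,0]
    - [255,8.5,0.7,-9,0]
    - [255,13,0.7,-9,0]
    - [255,18,0.7,-9,0]
    - [255,22,0.7,-9,0]
    - [255,22,0.7,-9,0]
    - [255,22,0.7,-9,0]

```text
time: 30.55
tcp_pos: [0.4715, 0.0791, 0.2681]
orientation: [0.157, 0.988, 0.0, 0.002]
wrist_force: [0.7, -1.1, -0.5]
grip_width: -0.0002
```

```bash
python3 chk.py -.1 -.02 9; python3 -c "
from h import *
c=cap('top','f1.png');s=cap('scene','f2.png')
a=cv2.resize(c['pixels'][:,:,::-1][175:295,305:425],(400,400),interpolation=cv2.INTER_CUBIC);b=cv2.resize(s['pixels'][:,:,::-1][210:330,250:370],(400,400),interpolation=cv2.INTER_CUBIC)
cv2.imwrite('pics/f.png',cv2.convertScaleAbs(np.hstack([a,b]),alpha=1.3))"
```

```text
top slabtop y [(np.float64(-21.8), np.float64(3.0)), (np.float64(24.7), np.float64(-1.7))]
top slabtop y [(np.float64(-42.5), np.float64(0.5)), (np.float64(-32.6), np.float64(-0.7)), (np.float64(-21.3), np.float64(3.0)), (np.float64(24.9), np.float64(-1.7))]
top bed y [(np.float64(-37.8), np.float64(1.2)), (np.float64(-31.2), np.float64(-2.4)), (np.float64(-22.0), np.float64(2.7)), (np.float64(25.4), np.float64(-1.7))]
scene slabtop y [(np.float64(-34.6), np.float64(-0.8)), (np.float64(-24.2), np.float64(2.9)), (np.float64(19.3), np.float64(-0.5)), (np.float64(31.0), np.float64(0.5))]
scene slabtop y [(np.float64(-24.0), np.float64(3.1)), (np.float64(17.7), np.float64(-1.2)), (np.float64(25.4), np.float64(0.5))]
scene bed y [(np.float64(-17.5), np.float64(2.6)), (np.float64(13.7), np.float64(-1.8)), (np.float64(29.6), np.float64(2.2))]
shift cm None turn None yang 1.2544 tcp [0.4724 0.0787 0.2672] F [-0.17  0.01 -0.24] M [ 0.031  0.024 -0.028] t 30.65 w -0.0 tilt [-1.7e-03  5.0e-04 -1.0e+00] j6 -1.167
```

View pics/f.png

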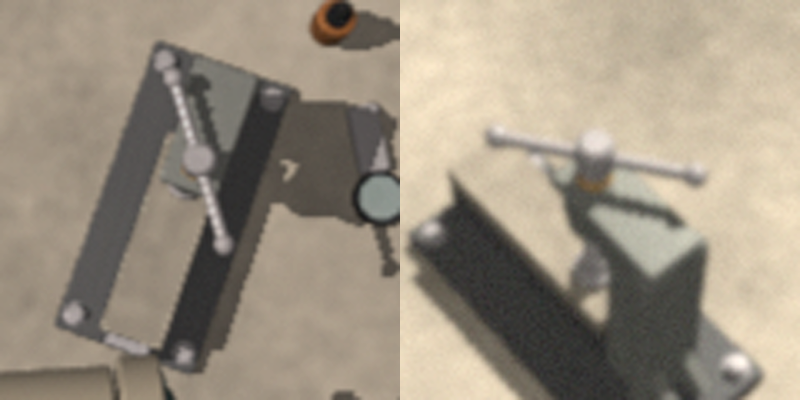

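View pics/f1.png

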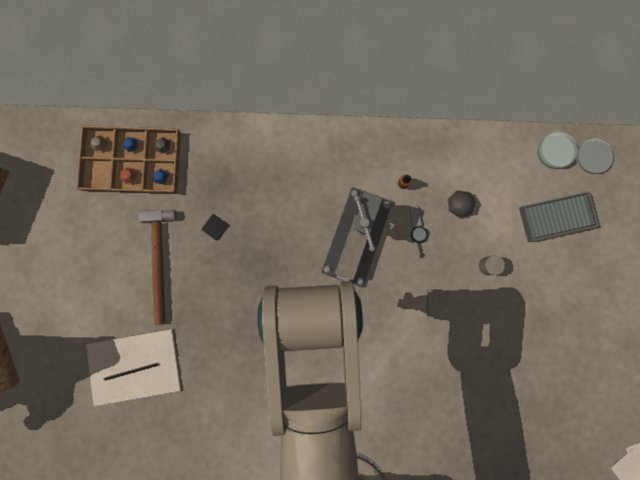

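The slab sits square on the bed and is uncracked, the other objects are where they were, and the arm is clear.

```bash
python3 -c "
from h import *
print(job.hand_in())"
```

```text
the job is handed in; nothing more can be done
None
```

The slab is clamped in the bench screw clamp, up against the column, and the job is handed in at about 31 s of the 72 s allowed.

- **Slab:** I gripped it near one end, laid it on the bed and slid it in until it stopped at about 17 N. I then pushed its free end with closed fingers, and it did not move at about 24 N. The last pictures show it square on the bed and central to within about 1 mm. In the top view the end gap at the mouth looked about 1.5 mm shorter than expected. That is under a pixel, and I trusted the firm stop instead.
- **Screw:** I wound it down about 1¾ turns with closed fingers on the tommy bar, and the push rose clearly once the pad met the stone.
- **Tightness:** I estimate the final snug at about 0.40 N m (0.36 to 0.45 asked, cracking at 0.49). Single readings were noisy by about ±0.05. From one side of the bar they gave about 0.35, and from the other about 0.43, because the screw's axis was only known to within a couple of millimetres. I pushed from both sides to cancel that error, and the figure is the mean of the two plus the last small advance, so it is good to about ±0.02.
- **Last look:** No crack is visible in the slab. The other things on the table look unmoved, though the arm and its shadow hide the offcut in the last top view. The robot is touching nothing.

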